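Make up the decanting kit and the open-bottle kit

ROBOT

A 7-joint arm with a two-finger parallel gripper is mounted at the origin on the work surface; the furniture and walls round the work are solid. World frame = base frame: x ahead of the robot, y to its left, z up, the work surface at z = 0. Lengths are in m, angles in rad, forces in N, time in s.
With the tool pointing down it reaches from about 0.4 to 0.85 m from the base axis. Payload 4.5 kg.
Tool frame: the origin (TCP) lies where the fingers leave the gripper's body, on its centre line; the fingertips stand 64 mm ahead of it and the grasp point (between the pads) lies 45 mm ahead of it; z points along the fingers, y is the line along which they close (so a half turn about z gives the same grasp; the last joint's range is limited). The gripper opens to 88 mm and grips with 3 to 60 N. Pads are 18 mm wide; open, the fingers measure 123 mm over their backs; the gripper's body (75 mm by 187 mm) begins 45 mm behind the grasp point.
Start: joints at [-1.26, 0.689, -0.195, 1.565, 0.157, 0.902, -0.215], TCP at [0.171, 0.601, 0.303] pointing down, gripper open.
Joint ranges: [-3.01, 3.01], [-0.46, 2.08], [-1.47, 1.51], [0.13, 2.56], [-1, 4.14], [0.04, 2.09], [-2.66, 2.66]. Speed limits (rad/s): [2.57, 2.57, 3.14, 3.14, 3.14, 3.14, 3.14].

INTERFACE

Orientations are given as a unit quaternion [x, y, z, w].
In Python, from plant import r gives the robot as it stands.
- The arm moves only by the tool play_rows, never from a script. Its arguments are lists of equal length, an entry for each row: "translation": the shift along the tool's x, y, z in m, a list of three; "delta_rot": the turn, a rotation vector about the tool's x, y, z in degrees, a list of three; "grip": the opening, from -1 (shut) to 1 (fully open). In form: {"translation": [[x, y, z], ...], "delta_rot": [[rx, ry, rz], ...], "grip": [grip, ...]}. A call has 1 to 20 rows; each row shifts and turns the commanded pose from where the row before left it, along the tool's axes as they then stand; what a row does not reach is not made up. A row lasts 1/8 s, in which the tool goes at most 62.5 mm and 10.7 degrees, less where a joint would pass 70% of its speed; a pose out of reach is approached as far as the arm can. A call with a gripper value outside its range is refused whole. The fingers move at their own pace and stop on an object; "squeeze" is the grip in N (left out, the last holds). Time passes only in rows, so rows that do not move let the fingers close. It gives the time, the measured TCP pose, the force, the opening and the grip force at its end, in the units of the state.
- r.get_state(): the state, without advancing time (a new reading comes with each control period).
- r.snapshot(name): name is "scene" or "top" or "wrist"; returns the picture (480x640x3 uint8, blue, green, red); there is no depth.
- r.get_calibration(name): a dict with "intrinsics" (3x3 intrinsics, pixels), "eye" and "rotation" of the camera in the world. Camera axes: x right, y up, looking along -z (the intrinsics and any distortion apply to the point x, -y, -z); pixel columns grow to the right and rows downward; lengths in m; the calibration is good to about 2 mm. A picture is of the moment at which its call begins: read the wrist's pose just before it. get_calibration takes no time and is no camera call; for the wrist camera it gives the pose at the moment of the call.
- r.finish_job(): hands the job in; it is judged then, once.
Trained networks look in the newest picture that a camera, given by its name, has taken for a name from the list of things; names that differ only in an ending like _2 or _b are one class to them, and where a whole thing is asked for, a point or a joint stands for the part that bears it (a point fixed in the world has none). Each returns a list of dicts, best first, with "confidence" (0 to 1); they miss things now and then, are a little off and sometimes report something else, mostly with a low value. They report only what shows in the picture. A call takes as long as a camera call. They do not tell look-alikes from the thing itself.
- r.look_for(camera, target): "point" ([x, y, z] in m, in world coordinates, good to about 4 mm: the middle of the surface that is visible of it).
- r.silhouettes(camera, target): "pixels" (480x640 bool, what is visible of it).
The state is a dict: "clock": time; "q": joint angles; "qd": joint speeds; "joint_torque": joint torques, N m; "tool_pos": TCP position; "eef_rot": TCP orientation; "contact_force": force on the tool from outside, world axes, zero at the start; "moment": the same for the moment, N m; "opening": opening from 0.0 (shut) to 1.0 (fully open); "finger_force": force on a finger pad.
Only numpy, scipy, OpenCV 4.12 (cv2) and the standard library are available. Lean on these libraries where they do the work, as an engineer would, in place of code of your own. Each camera call takes 0.05 s, during which the arm holds its last target. There are 200 camera calls.

TASK

Make up the two gift boxes, each packed in one upright row that starts at the rope end, so that nothing slides about and the free space is left at the low end for the wood wool. The wide box is the decanting kit: the candlestick close against the rope end, then the funnel close against the candlestick. The narrow box is the open-bottle kit: the drip ring pushed flat against the rope end, then the stopper close against the ring, shank up, and then the vacuum pump close against the stopper. Leave the tasting glass standing where it is.

Things in the scene. Friction and masses are not known exactly. Their poses are not given: they have to be found in the camera images.
- wide_box: The wider of two open pine boxes, 170 x 104 mm outside, 156 x 90 mm inside (inner faces of the ends at x = +-78 mm, of the sides at y = +-45 mm). Origin: centre of the underside; x runs along the length, +x to the full-height end with a rope loop outside (stands out 24 mm). Floor 8 mm thick, walls 7 mm; sides and rope end 48 mm high, the other end, where a lid would slide in, 37 mm. Fixed.
- narrow_box: The narrower of two open pine boxes, 166 x 78 mm outside, 152 x 64 mm inside (inner faces of the ends at x = +-76 mm, of the sides at y = +-32 mm). Origin: centre of the underside; x runs along the length, +x to the full-height end with a rope loop outside (stands out 24 mm). Floor 8 mm thick, walls 7 mm; sides and rope end 48 mm high, the other end, where a lid would slide in, 37 mm. Fixed.
- candlestick: Cream decanting candle in a low brass stick, standing, 131 mm high with the wick. Round foot 68 mm across and 11 mm high; the candle is 22 mm thick from 34 to 123 mm above the foot's underside, to be gripped there. Origin: centre of its underside, z up. 0.22 kg.
- funnel: Steel decanting funnel standing on its mouth, spout up, 92 mm high. The mouth is 70 mm across, the cone ends 44 mm up; above it the spout is 13 mm thick, 10 mm at its tip, to be gripped there. Origin: centre of the mouth's underside, z up. 0.08 kg.
- drip_ring: Steel drip-stop ring with dark felt inside, lying flat, 45 mm across, 13 mm high; a flat disc to the fingers (the hole is closed), gripped across its outside. Origin: centre of its underside, z up. 0.025 kg.
- stopper: Bottle stopper with a brass knob and a cork shank, standing on its knob with the shank up, 58 mm high. The knob is 35 mm across, from 0 to 30 mm; the shank is 20 mm thick, from 30 to 58 mm, to be gripped there. Origin: centre of its underside, z up. 0.06 kg.
- pump: Vacuum pump for opened bottles, standing, 120 mm high: white body 48 mm across up to 78 mm, a thin neck, and a black round handle 52 mm across from 99 to 120 mm, to be gripped there or at the body. Origin: centre of its underside, z up. 0.11 kg.
- glass: Empty stemmed tasting glass standing at the right-hand side of the stock, 64 mm across, 153 mm high; to be left alone. Origin: centre of its foot, z up. (Beware, not in this list: a fixed cork puller 0.63 m tall stands about 0.22 m ahead and 0.28 m to the right of the robot, on a board 28 mm high.)
There are look-alikes about, which are no part of the job. What is shaped like the stopper but green is not meant.

How it is judged:
By the outcome, as a careful person would: the job done as asked, in the order asked, and still so for the second after the job is handed in, with the robot touching nothing.
It also fails if it takes over 152 s, if anything falls off the work surface, if the arm or the gripper's body presses on something with over 40 N, if the wrist force passes 120 N, or if a joint passes its speed limit or range.

## Working session

There is one attempt and no reset: what is moved stays moved. The work goes in short steps, Python scripts to look and compute and a tool call to move; the robot and the scene stay as the last step left them, time stands still between calls to the robot, and variables do not carry over. Pictures are saved under pics/ and viewed, at most 14 in all, crops included, and the job is handed in when it is done.

Besides the shell and the picture viewer there is one more tool, called after "Call:" by a JSON object that holds its "api" and its "payload", one argument or row to a line. play_rows: Moves the arm, as the interface text tells. Its arguments: {"type":"object","properties":{"translation":{"type":"array","items":{"type":"array","items":{"type":"number"}}},"delta_rot":{"type":"array","items":{"type":"array","items":{"type":"number"}}},"grip":{"type":"array","items":{"type":"number"}},"squeeze":{"type":"number"}},"required":["translation","delta_rot","grip"]}

```bash
mkdir -p pics; ls; python3 - <<'E'
from plant import r
import cv2,numpy as np
s=r.get_state();print({k:np.round(v,3).tolist() for k,v in s.items()})
for c in("scene","top"):
    cv2.imwrite(f"pics/{c}0.png",r.snapshot(c))
    k=r.get_calibration(c);print(c,np.round(k["intrinsics"],1).tolist(),np.round(k["eye"],3),np.round(k["rotation"],3).tolist(),k.keys())
    for t in("wide_box","narrow_box","candlestick","funnel","drip_ring","stopper","pump","glass"):
        for d in r.look_for(c,t)[:4]:print(t,np.round(d["point"],3),round(d["confidence"],2))
E
```

```text
pics
{'clock': 0.0, 'q': [-1.26, 0.69, -0.195, 1.566, 0.157, 0.902, -0.215], 'qd': [-0.001, -0.002, 0.0, 0.002, -0.001, 0.002, 0.001], 'joint_torque': [0.0, -52.756, -1.267, -15.343, -0.053, 0.007, 0.0], 'tool_pos': [0.171, 0.601, 0.302], 'eef_rot': [0.138, 0.99, -0.001, -0.0], 'contact_force': [0.302, -0.154, 0.79], 'moment': [-0.021, 0.005, -0.015], 'finger_force': 0.0, 'opening': 1.0}
scene [[574.4, 0.0, 315.5], [0.0, 574.4, 232.2], [0.0, 0.0, 1.0]] [-0.429  0.531  0.65 ] [-0.245, 0.452, 0.762, -0.394] dict_keys(['intrinsics', 'eye', 'rotation'])
wide_box [0.453 0.038 0.029] 0.68
narrow_box [0.399 0.265 0.025] 0.89
candlestick [ 0.432 -0.265  0.04 ] 0.95
candlestick [ 0.575 -0.32   0.021] 0.35
funnel [ 0.534 -0.235  0.023] 0.75
drip_ring [ 0.437 -0.162  0.005] 0.77
drip_ring [ 0.526 -0.134  0.066] 0.66
stopper [ 0.536 -0.393  0.03 ] 0.75
stopper [ 0.43  -0.263  0.04 ] 0.53
stopper [ 0.576 -0.317  0.022] 0.52
pump [ 0.528 -0.131  0.065] 0.67
glass [ 0.434 -0.167  0.004] 0.53
top [[459.1, 0.0, 322.9], [0.0, 459.1, 237.1], [0.0, 0.0, 1.0]] [ 0.458 -0.064  1.034] [0.02, -0.023, -0.702, 0.711] dict_keys(['intrinsics', 'eye', 'rotation'])
wide_box [0.453 0.035 0.007] 0.59
narrow_box [0.4   0.26  0.011] 0.91
funnel [ 0.538 -0.239  0.023] 0.71
stopper [ 0.537 -0.388  0.034] 0.76
stopper [ 0.579 -0.322  0.031] 0.73
stopper [ 0.54  -0.239  0.024] 0.65
pump [ 0.534 -0.141  0.121] 0.61
glass [ 0.432 -0.432  0.097] 0.82
```

View pics/scene0.png

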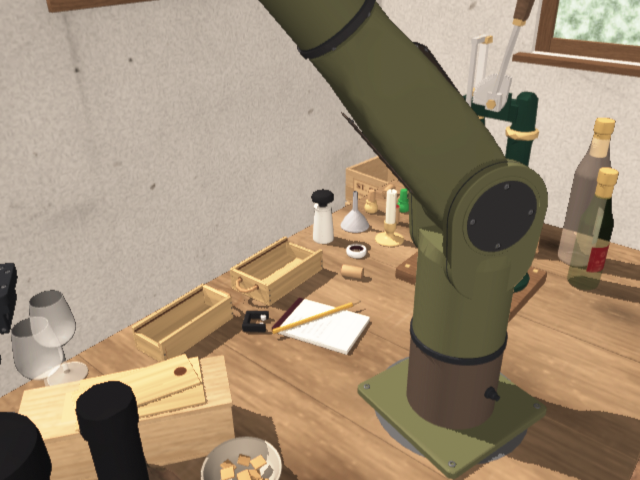

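View pics/top0.png

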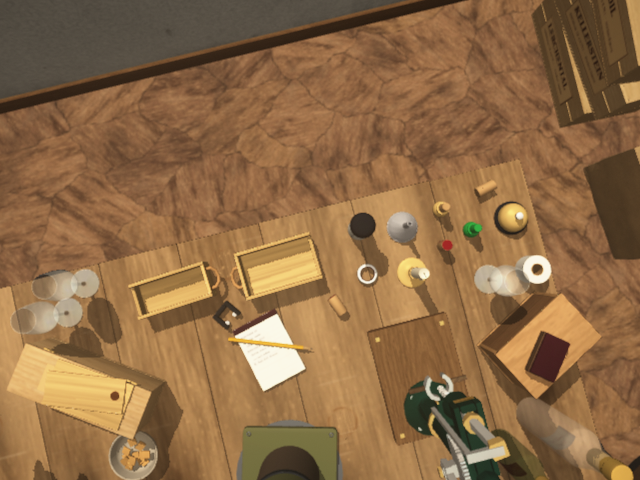

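Top view: the row of stock is pump (362,224), funnel (402,226), brass/cork stopper (441,208), a red thing (445,245), a green stopper (473,230), drip ring (367,273), candlestick (412,272) and glass (490,279). A white roll (536,268) and a brass ball (511,217) could mislead. The wide box is at (278,266) with its rope at left, the narrow box at (172,291) with its rope at right. Next is one close crop to check the choices.

```bash
cat > h.py <<'E'
from plant import r
import cv2,numpy as np
def cal(c):
    k=r.get_calibration(c);e=np.array(k["eye"]);R=np.array(k["rotation"])
    if R.size==4:
        from scipy.spatial.transform import Rotation as Ro
        R=Ro.from_quat(R).as_matrix()
    return np.array(k["intrinsics"]),e,R
def ray(K,R,uv):
    d=np.linalg.inv(K)@[uv[0],uv[1],1.];return R@(d*[1,-1,-1])
def onz(k,uv,z):
    K,e,R=k;d=ray(K,R,uv);return e+d*(z-e[2])/d[2]
def proj(k,p):
    K,e,R=k;c=(R.T@(np.array(p)-e))*[1,-1,-1];u=K@c;return u[:2]/u[2]
E
python3 - <<'E'
from h import *
t=cv2.imread("pics/top0.png");s=cv2.imread("pics/scene0.png")
a=cv2.resize(t[180:300,340:540],(800,480),interpolation=cv2.INTER_CUBIC)
cv2.imwrite("pics/c1.png",a)
a=cv2.resize(t[225:325,120:330],(798,380),interpolation=cv2.INTER_CUBIC)
b=cv2.resize(s[170:260,300:430],(318,220),interpolation=cv2.INTER_CUBIC)
o=np.zeros((600,798,3),np.uint8);o[:380]=a;o[380:,:318]=b;cv2.imwrite("pics/c2.png",o)
k=cal("top")
for n,uv,z in(("stopper",(441,208),.05),("ring",(367,273),.013),("candle",(421,273),.12)):print(n,onz(k,uv,z))
print(cal("wrist"))
E
```

```text
stopper [ 0.58389544 -0.32273122  0.05      ]
ring [ 0.44126489 -0.16766464  0.013     ]
candle [ 0.44441978 -0.264197    0.12      ]
(array([[416.41154536,   0.        , 323.01003715],
       [  0.        , 416.41154536, 247.74643019],
       [  0.        ,   0.        ,   1.        ]]), array([0.08967357, 0.62511886, 0.38475673]), array([[ 2.73911106e-01, -9.09663954e-01, -3.12224594e-01],
       [ 9.61754781e-01,  2.59301306e-01,  8.82642314e-02],
       [ 6.69455265e-04, -3.24460049e-01,  9.45899164e-01]]))
```

View pics/c1.png

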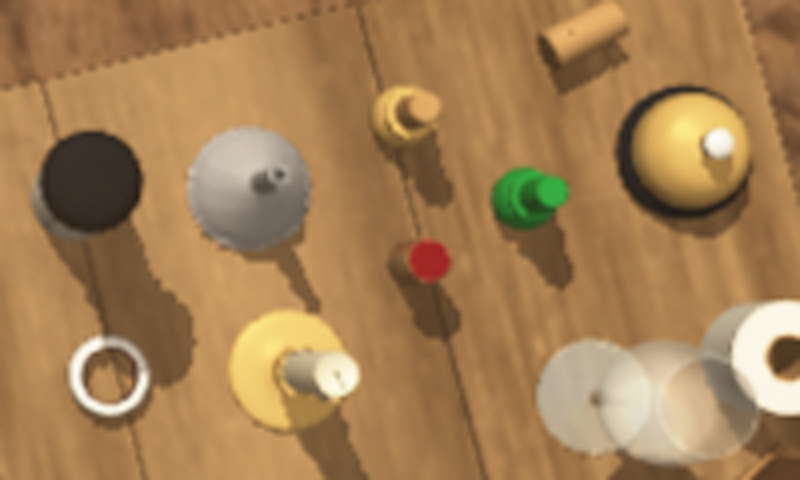

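View pics/c2.png

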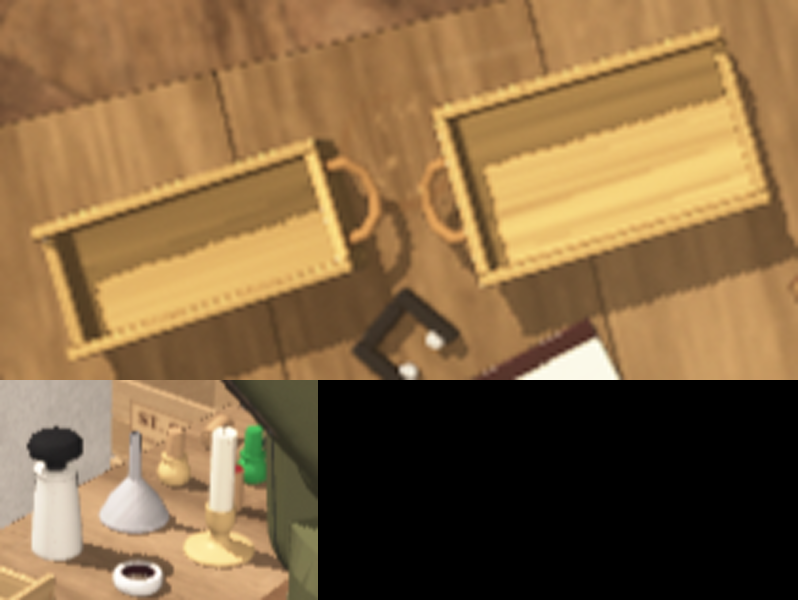

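The crops settle it: the stopper is brass with a cork shank at top-view (441,208), not the green one at (473,230) or the red-capped cork at (445,245). The rope loops face each other: narrow's at about (215,280), wide's at about (237,280). Moving over the boxes for a wrist view.

Call:
{"api": "play_rows", "payload": {
  "translation": [
    [-0.041,-0.031,0],
    [-0.041,-0.031,0],
    [-0.041,-0.031,0],
    [-0.041,-0.031,0],
    [-0.041,-0.031,0],
    [-0.041,-0.031,0],
    [-0.041,-0.031,0],
    [-0.041,-0.031,0],
    [0,0,0]
  ],
  "delta_rot": [
    [0,0,0],
    [0,0,0],
    [0,0,0],
    [0,0,0],
    [0,0,0],
    [0,0,0],
    [0,0,0],
    [0,0,0],
    [0,0,0]
  ],
  "grip": [1,1,1,1,1,1,1,1,1]
}}

```text
clock: 2.02
tool_pos: [0.4214, 0.2686, 0.3027]
eef_rot: [0.142, 0.99, -0.001, 0.001]
contact_force: [-0.9, 0.4, -1.1]
opening: 1.005
finger_force: 0.0
```

```bash
cat >> h.py <<'E'
def shot(name):
    k=cal("wrist");im=r.snapshot("wrist");cv2.imwrite(f"pics/{name}.png",im);np.savez(f"pics/{name}.npz",K=k[0],e=k[1],R=k[2]);return im,k
def load(name):
    z=np.load(f"pics/{name}.npz");return z["K"],z["e"],z["R"]
def move(p,ang=None):
    """print the remaining tool-axis shift (and z turn, deg) to reach TCP p"""
    from scipy.spatial.transform import Rotation as Ro
    s=r.get_state();R=Ro.from_quat(s["eef_rot"]).as_matrix()
    d=R.T@(np.array(p)-s["tool_pos"]);print("pos",np.round(s["tool_pos"],4),"tooly ang",np.round(np.degrees(np.arctan2(R[1,1],R[0,1])),2),"shift",np.round(d,4), "tilt",np.round(R[:,2],4))
    if ang is not None:
        a=ang-np.degrees(np.arctan2(R[1,1],R[0,1]));print("rz",-((a+90)%180-90))
E
python3 - <<'E'
from h import *
im,k=shot("w1")
for b in("narrow_box","wide_box"):
    d=r.silhouettes("wrist",b)
    for q in d[:1]:
        m=q["pixels"].astype(np.uint8);ys,xs=np.nonzero(m);print(b,q["confidence"],xs.min(),xs.max(),ys.min(),ys.max())
# corners from the top view
k=cal("top");
from scipy.optimize import least_squares
for n,L,W,c in(("narrow",.166,.078,[(312,142),(350,270),(35,233),(72,356)]),("wide",.170,.104,[(437,112),(485,285),(717,32),(768,200)])):
    P=np.array([onz(k,(120+u/3.8,225+v/3.8),.048)[:2] for u,v in c])
    l=np.array([(L/2,1),(L/2,-1),(-L/2,1),(-L/2,-1)])
    if n=="narrow": sg=np.array([1,-1,1,-1])
    else: sg=np.array([-1,1,-1,1])
    l=np.c_[l[:,0],sg*W/2]
    f=lambda p:(np.c_[np.cos(p[2])*l[:,0]-np.sin(p[2])*l[:,1],np.sin(p[2])*l[:,0]+np.cos(p[2])*l[:,1]]+p[:2]-P).ravel()
    o=least_squares(f,[P[:,0].mean(),P[:,1].mean(),-1.3 if n=="narrow" else 1.8]);print(n,o.x,np.degrees(o.x[2]),np.round(o.fun*1e3,1))
move([.45,.0,.3])
E
```

```text
narrow_box 0.71 198 416 88 277
wide_box 0.8 0 204 211 376
narrow [ 0.39851696  0.25466083 -1.24831658] -71.5232715659813 [ 1.9 -1.1 -0.7 -2.5  2.3  2.5 -3.5  1.1]
wide [0.45368344 0.02592616 1.86992236] 107.13865949907307 [ 0.6  3.  -2.2  1.7  3.3 -2.1 -1.7 -2.6]
pos [0.418  0.274  0.3028] tooly ang 74.21 shift [-0.1053 -0.255   0.0025] tilt [-2.0e-04  1.1e-03 -1.0e+00]
```

View pics/w1.png

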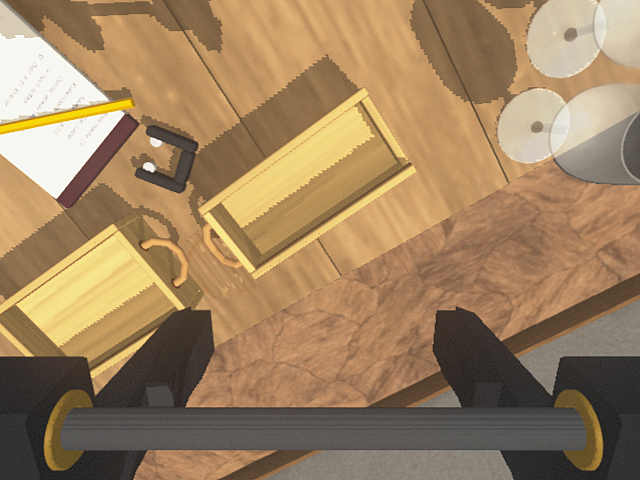

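The wrist view shows the narrow box centred at (308,180) with its rope loop at (220,245), and the wide box at (95,290) with its rope loop at (165,260), facing each other as the top view had it. On to the wide box and the stock.

Call:
{"api": "play_rows", "payload": {
  "translation": [
    [-0.021,-0.051,0],
    [-0.021,-0.051,0],
    [-0.021,-0.051,0],
    [-0.021,-0.051,0],
    [-0.021,-0.051,0],
    [0,0,0],
    [0,0,0],
    [0,0,0]
  ],
  "delta_rot": [
    [0,0,0],
    [0,0,0],
    [0,0,0],
    [0,0,0],
    [0,0,0],
    [0,0,0],
    [0,0,0],
    [0,0,0]
  ],
  "grip": [1,1,1,1,1,1,1,1]
}}

```text
clock: 3.18
tool_pos: [0.4499, 0.0015, 0.3028]
eef_rot: [0.136, 0.991, 0.001, 0.0]
contact_force: [0.0, -0.7, 0.1]
opening: 0.997
finger_force: 0.0
```

```bash
cat > fit.py <<'E'
from h import *
from scipy.optimize import minimize
def wire(L,W,p,z0=.048):
    li,wi=L/2-.007,W/2-.007;l,w=L/2,W/2
    segs=[((-l,w),(l,w),z0),((-l,-w),(l,-w),z0),((l,-w),(l,w),z0),((-li,wi),(li,wi),z0),((-li,-wi),(li,-wi),z0),((li,-wi),(li,wi),z0),((-l,-wi),(-l,wi),.037),((-li,-wi),(-li,wi),.037)]
    out=[]
    c,s=np.cos(p[2]),np.sin(p[2])
    for a,b,z in segs:
        t=np.linspace(.03,.97,60)[:,None];q=np.array(a)*(1-t)+np.array(b)*t
        out.append(np.c_[c*q[:,0]-s*q[:,1]+p[0],s*q[:,0]+c*q[:,1]+p[1],np.full(60,z)])
    return np.vstack(out)
def fit(views,L,W,p0):
    D=[]
    for im,k in views:
        e=cv2.Canny(cv2.GaussianBlur(im,(3,3),0),40,110);D.append((cv2.distanceTransform(255-e,cv2.DIST_L2,5),k))
    def pj(k,P):
        K,e,R=k;c=((P-e)@R)*[1,-1,-1];u=c@K.T;return u[:,:2]/u[:,2:]
    def f(p):
        P=wire(L,W,p);t=0
        for d,k in D:
            u=pj(k,P).astype(np.float32);v=cv2.remap(d,u[:,0].copy(),u[:,1].copy(),cv2.INTER_LINEAR,borderValue=4).ravel();t+=np.minimum(v,4).mean()
        return t
    best=None
    for a in(-.004,.0,.004):
      for b in(-.004,0,.004):
       for g in(-.05,0,.05):
        o=minimize(f,np.array(p0)+[a,b,g],method="Nelder-Mead",options=dict(initial_simplex=np.array(p0)+[a,b,g]+np.vstack([np.zeros(3),np.diag([.003,.003,.03])])))
        if best is None or o.fun<best.fun:best=o
    return best
E
python3 - <<'E'
from fit import *
im2,k2=shot("w2")
t=cv2.imread("pics/top0.png"),cal("top");w1=cv2.imread("pics/w1.png"),load("w1")
N=[.3985,.2547,-1.285];Wd=[.4537,.026,1.857]
for nm,v,L,W,p in(("narrow top",[t],.166,.078,N),("narrow w1",[w1],.166,.078,N),("narrow both",[w1,t],.166,.078,N),("wide top",[t],.17,.104,Wd),("wide w2",[(im2,k2)],.17,.104,Wd),("wide both",[(im2,k2),t],.17,.104,Wd)):
    o=fit(v,L,W,p);print(nm,np.round(o.x,4),np.degrees(o.x[2]).round(2),round(o.fun,2))
for i in range(3):print(r.get_state()["tool_pos"],r.get_state()["clock"])
move([.48,-.25,.3])
E
```

```text
narrow top [ 0.4     0.2566 -1.247 ] -71.45 0.6
narrow w1 [ 0.4001  0.2602 -1.247 ] -71.45 0.37
narrow both [ 0.3997  0.2599 -1.2441] -71.28 1.52
wide top [0.458  0.0214 1.872 ] 107.26 0.41
wide w2 [0.4555 0.0309 1.8691] 107.09 0.7
wide both [0.4555 0.0308 1.8679] 107.02 1.42
[0.44985679 0.00122509 0.30279679] 3.225
[0.44985679 0.00122509 0.30279679] 3.225
[0.44985679 0.00122509 0.30279679] 3.225
pos [0.4499 0.0012 0.3028] tooly ang 74.38 shift [-0.0967 -0.2338  0.0026] tilt [ 3.e-04  9.e-04 -1.e+00]
```

```bash
python3 - <<'E'
from fit import *
def ov(im,k,L,W,p,col):
    for P in wire(L,W,p):
        u=proj(k,P)*4;cv2.circle(im,tuple(int(x) for x in u),0,col,-1)
w=cv2.resize(cv2.imread("pics/w2.png"),None,fx=4,fy=4);t=cv2.resize(cv2.imread("pics/top0.png"),None,fx=4,fy=4)
k2=load("w2");kt=cal("top")
ov(w,k2,.17,.104,[.4555,.0309,1.8691],(0,0,255));ov(w,k2,.17,.104,[.458,.0214,1.872],(255,0,0))
ov(t,kt,.17,.104,[.4555,.0309,1.8691],(0,0,255));ov(t,kt,.17,.104,[.458,.0214,1.872],(255,0,0))
c=proj(k2,[.4555,.03,.04])*4;x,y=int(c[0]),int(c[1]);a=w[max(0,y-480):y+480,max(0,x-600):x+600];a=cv2.resize(a,None,fx=.33,fy=.33,interpolation=cv2.INTER_AREA)if 0 else cv2.resize(a,None,fx=.5,fy=.5,interpolation=cv2.INTER_AREA)
b=t[880:1240,880:1340]
print(a.shape)
o=np.zeros((max(a.shape[0],360),0,3),np.uint8)
cv2.imwrite("pics/ov1.png",a[:600,:800]);cv2.imwrite("pics/ov2.png",b)
E
```

```text
(480, 600, 3)
```

View pics/ov1.png

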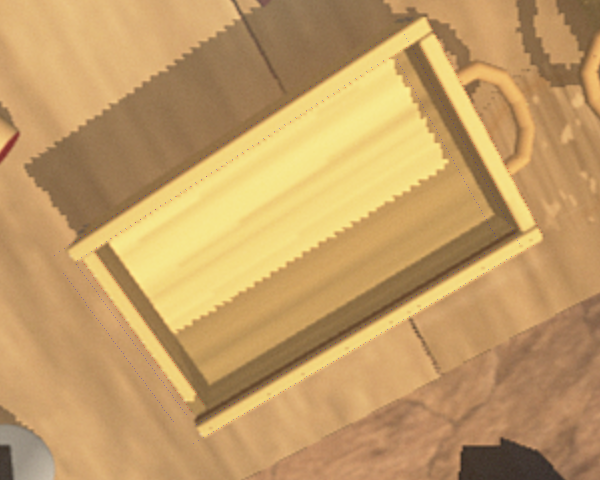

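View pics/ov2.png

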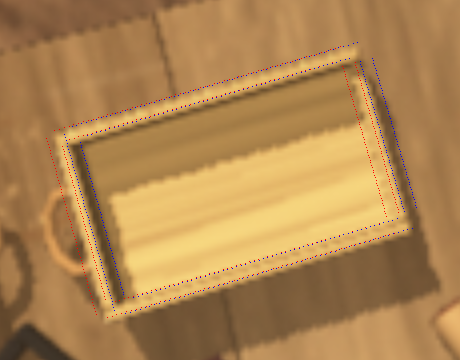

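Call:
{"api": "play_rows", "payload": {
  "translation": [
    [-0.017,-0.041,0],
    [-0.017,-0.041,0],
    [-0.017,-0.041,0],
    [-0.017,-0.041,0],
    [-0.017,-0.041,0],
    [0,0,0],
    [0,0,0],
    [0,0,0],
    [0,0,0]
  ],
  "delta_rot": [
    [0,0,0],
    [0,0,0],
    [0,0,0],
    [0,0,0],
    [0,0,0],
    [0,0,0],
    [0,0,0],
    [0,0,0],
    [0,0,0]
  ],
  "grip": [1,1,1,1,1,1,1,1,1]
}}

```text
clock: 4.35
tool_pos: [0.4758, -0.22, 0.3028]
eef_rot: [0.137, 0.991, 0.0, -0.0]
contact_force: [0.4, 0.1, 0.3]
opening: 0.998
finger_force: 0.0
```

The overlays show both end fits locked onto the wrong wall edge: in the top crop the true rope-end outer edge, at about (60,132), lies between the two fits. Refitting from y≈0.0255 with a tighter start, and looking at the stock.

```bash
sed -i 's/(-.004,.0,.004)/(-.002,0,.002)/;s/(-.004,0,.004)/(-.002,0,.002)/;s/(-.05,0,.05)/(0,)/;s/diag(\[.003,.003,.03\])/diag([.001,.001,.01])/' fit.py; python3 - <<'E'
from fit import *
im,k3=shot("w3")
for n in("candlestick","funnel","drip_ring","stopper","pump"):
    for d in r.look_for("wrist",n)[:3]:
        print(n,np.round(d["point"],3),round(d["confidence"],2),proj(k3,d["point"]).round())
t=cv2.imread("pics/top0.png"),cal("top");w1=cv2.imread("pics/w1.png"),load("w1");w2=cv2.imread("pics/w2.png"),load("w2")
N=[.4,.258,-1.246];Wd=[.4565,.0255,1.869]
for nm,v,L,W,p in(("narrow top",[t],.166,.078,N),("narrow w1",[w1],.166,.078,N),("narrow w2",[w2],.166,.078,N),("wide top",[t],.17,.104,Wd),("wide w2",[w2],.17,.104,Wd),("wide w1",[w1],.17,.104,Wd)):
    o=fit(v,L,W,p);print(nm,np.round(o.x,4),np.degrees(o.x[2]).round(2),round(o.fun,2))
move([.48,-.25,.3])
E
```

```text
candlestick [ 0.437 -0.263  0.004] 0.71 [265. 173.]
funnel [ 0.54  -0.24   0.026] 0.71 [320. 276.]
drip_ring [ 0.437 -0.166  0.01 ] 0.92 [369. 144.]
stopper [ 0.529 -0.394  0.024] 0.74 [162. 306.]
stopper [ 0.574 -0.326  0.031] 0.73 [244. 333.]
narrow top [ 0.4     0.2567 -1.2466] -71.42 0.6
narrow w1 [ 0.4001  0.2602 -1.247 ] -71.45 0.37
narrow w2 [ 0.4005  0.2599 -1.2503] -71.64 2.45
wide top [0.4581 0.0214 1.8734] 107.34 0.41
wide w2 [0.4556 0.0309 1.869 ] 107.09 0.7
wide w1 [0.4549 0.0314 1.8721] 107.27 1.45
pos [ 0.4756 -0.2213  0.3027] tooly ang 74.15 shift [-0.0121 -0.0264  0.0027] tilt [ 0.  0. -1.]
```

View pics/w3.png

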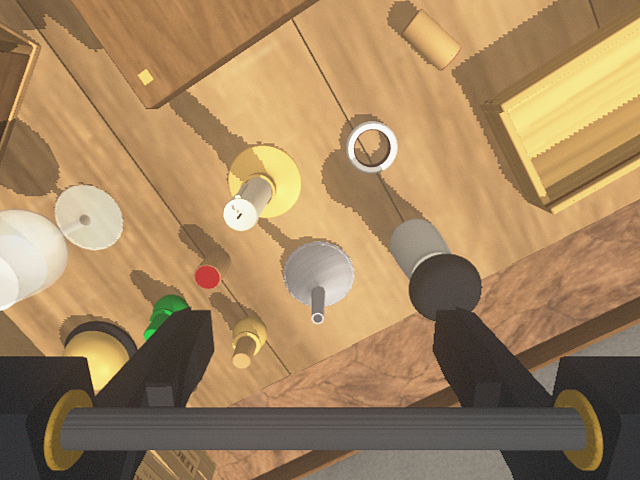

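The wrist view shows: candlestick foot (265,181) with wick top (240,214), drip ring (372,147), funnel mouth (319,273) with tip (317,318), stopper knob (248,335) with shank tip (240,360), pump handle (445,287). Red cork (208,277) and green stopper (167,315) are to be avoided. Triangulating with the top view, and checking the box ends by brightness profile.

```bash
python3 - <<'E'
from fit import *
kt=cal("top");k3=load("w3")
pts=dict(candletop=((240,213),(425,273.7),.123),candlefoot=((265,181),(411.5,272.7),.011),funneltip=((317,318),(410,223.5),.092),funnelmouth=((319,273),(402.2,227),.003),stoptip=((240,360),(446.2,206.7),.058),knob=((249,334),(440,209),.02),pumph=((445,287),(363,225.5),.12),ring=((372,147),(367.5,274),.013))
for n,(a,b,z) in pts.items():
    K,e1,R=k3;d1=ray(K,R,a);K,e2,R=kt;d2=ray(K,R,b);A=np.c_[d1,-d2];s=np.linalg.lstsq(A,e2-e1,rcond=None)[0];p=e1+s[0]*d1;q=e2+s[1]*d2
    print(n,"tri",((p+q)/2).round(3),"gap mm",(np.linalg.norm(p-q)*1e3).round(1),"wrist@z",onz(k3,a,z)[:2].round(4),"top@z",onz(kt,b,z)[:2].round(4))
def prof(name,k,p,z,lo,hi,ys,img):
    im=cv2.cvtColor(cv2.imread(img),cv2.COLOR_BGR2GRAY).astype(np.float32);c,s=np.cos(p[2]),np.sin(p[2]);o=[]
    for x in np.arange(lo,hi,.0015):
        v=[]
        for y in ys:
            u=proj(k,[c*x-s*y+p[0],s*x+c*y+p[1],z]);v.append(cv2.getRectSubPix(im,(1,1),tuple(float(q) for q in u))[0,0])
        o.append(int(np.mean(v)))
    print(name,lo*1e3,o)
ys=np.linspace(-.02,.02,15)
W=[.456,.0309,1.870];N=[.4,.26,-1.2468]
prof("wide rope w2",load("w2"),W,.048,.068,.096,np.linspace(.015,.035,9),"pics/w2.png")
prof("wide low w2",load("w2"),W,.037,-.1,-.065,ys,"pics/w2.png")
prof("wide rope top",kt,W,.048,.06,.096,np.linspace(.015,.035,9),"pics/top0.png")
prof("wide low top",kt,W,.037,-.1,-.065,ys,"pics/top0.png")
prof("narrow rope w1",load("w1"),N,.048,.066,.094,np.linspace(.015,.028,9),"pics/w1.png")
prof("narrow low w1",load("w1"),N,.037,-.1,-.065,ys,"pics/w1.png")
E
```

```text
candletop tri [ 0.444 -0.269  0.121] gap mm 5.7 wrist@z [ 0.4437 -0.2657] top@z [ 0.4432 -0.2715]
candlefoot tri [ 0.443 -0.265  0.012] gap mm 3.1 wrist@z [ 0.4429 -0.2638] top@z [ 0.4432 -0.2669]
funneltip tri [ 0.545 -0.245  0.095] gap mm 3.6 wrist@z [ 0.5465 -0.2438] top@z [ 0.5455 -0.2476]
funnelmouth tri [ 0.545 -0.245  0.005] gap mm 4.7 wrist@z [ 0.5451 -0.2426] top@z [ 0.5456 -0.2474]
stoptip tri [ 0.586 -0.33   0.058] gap mm 2.8 wrist@z [ 0.5864 -0.329 ] top@z [ 0.5858 -0.3318]
knob tri [ 0.587 -0.33   0.012] gap mm 1.9 wrist@z [ 0.5826 -0.3257] top@z [ 0.5855 -0.3284]
pumph tri [ 0.537 -0.147  0.114] gap mm 3.4 wrist@z [ 0.5329 -0.147 ] top@z [ 0.5376 -0.1481]
ring tri [ 0.439 -0.166  0.03 ] gap mm 2.1 wrist@z [ 0.4397 -0.1643] top@z [ 0.4391 -0.1688]
wide rope w2 68.0 [156, 158, 159, 109, 106, 102, 103, 182, 219, 218, 220, 194, 147, 138, 140, 139, 148, 166, 166]
wide low w2 -100.0 [159, 157, 158, 159, 162, 164, 165, 166, 165, 164, 165, 207, 210, 210, 206, 136, 124, 121, 119, 117, 185, 196, 192, 195]
wide rope top 60.0 [198, 188, 165, 137, 128, 117, 97, 78, 72, 89, 134, 179, 200, 198, 183, 148, 121, 109, 109, 114, 124, 134, 140, 141, 139]
wide low top -100.0 [135, 133, 130, 121, 106, 92, 86, 96, 128, 166, 188, 188, 184, 178, 177, 182, 182, 181, 181, 181, 181, 182, 183, 182]
narrow rope w1 66.0 [109, 109, 111, 117, 121, 123, 125, 215, 225, 223, 224, 177, 150, 147, 152, 159, 153, 141, 144]
narrow low w1 -100.0 [166, 162, 160, 162, 165, 166, 165, 163, 161, 165, 170, 166, 209, 209, 202, 201, 124, 111, 154, 152, 169, 178, 175, 181]
```

Wrist-based box fits agree with the brightness profiles (wide [.456,.031,107.1°], narrow [.400,.260,−71.45°]). The top camera is biased by about 4 mm in y, so I use the wrist camera. Turning the tool so the fingers close across the rows.

Call:
{"api": "play_rows", "payload": {
  "translation": [
    [0,0,0.008],
    [0,0,0.008],
    [0,0,0.008],
    [0,0,0.008],
    [0,0,0.008],
    [0,0,0.008],
    [0,0,0],
    [0,0,0]
  ],
  "delta_rot": [
    [0,0,9.5],
    [0,0,9.5],
    [0,0,9.5],
    [0,0,9.5],
    [0,0,9.5],
    [0,0,9.5],
    [0,0,0],
    [0,0,0]
  ],
  "grip": [0.3,0.3,0.3,0.3,0.3,0.3,0.3,0.3]
}}

```text
clock: 5.65
tool_pos: [0.4758, -0.2214, 0.2549]
eef_rot: [0.593, 0.805, 0.0, 0.0]
contact_force: [-0.2, -0.6, 0.3]
opening: 0.65
finger_force: 0.0
```

```bash
python3 - <<'E'
from h import *
move([.4435,-.265,.25],17.1);print(np.round(r.get_state()["q"],2))
E
```

```text
pos [ 0.4758 -0.2214  0.2549] tooly ang 17.3 shift [-0.0321 -0.0438  0.0049] tilt [ 4.e-04 -0.e+00 -1.e+00]
rz 0.204389058264411
[ 0.35  0.63 -0.    1.92 -0.    0.59  0.65]
```

Call:
{"api": "play_rows", "payload": {
  "translation": [
    [-0.016,-0.022,0],
    [-0.016,-0.022,0],
    [0,0,0],
    [0,0,0.03],
    [0,0,0.03],
    [0,0,0.03],
    [0,0,0.025],
    [0,0,0.015],
    [0,0,0]
  ],
  "delta_rot": [
    [0,0,0],
    [0,0,0],
    [0,0,0],
    [0,0,0],
    [0,0,0],
    [0,0,0],
    [0,0,0],
    [0,0,0],
    [0,0,0]
  ],
  "grip": [0.3,0.3,0.3,0.3,0.3,0.3,0.3,0.3,0.3]
}}

```text
clock: 6.78
tool_pos: [0.4432, -0.2642, 0.1241]
eef_rot: [0.593, 0.805, 0.0, -0.001]
contact_force: [0.1, 0.6, 0.4]
opening: 0.651
finger_force: 0.0
```

Call:
{"api": "play_rows", "payload": {
  "translation": [
    [0,0,0],
    [0,0,0],
    [0,0,0],
    [0,0,0],
    [0,0,0],
    [0,0,0]
  ],
  "delta_rot": [
    [0,0,0],
    [0,0,0],
    [0,0,0],
    [0,0,0],
    [0,0,0],
    [0,0,0]
  ],
  "grip": [-1,-1,-1,-1,-1,-1],
  "squeeze": 25
}}

```text
clock: 7.52
tool_pos: [0.4433, -0.265, 0.125]
eef_rot: [0.594, 0.805, 0.0, 0.0]
contact_force: [0.8, 0.6, 4.0]
opening: 0.244
finger_force: 25.0
```

```bash
python3 - <<'E'
from h import *
s=r.get_state();print(s["opening"]*88,s["finger_force"],s["contact_force"])
move([.4431,.073,.22],17.1)
E
```

```text
21.48779458560485 25.000049751251936 [0.75427597 0.59000213 3.96568753]
pos [ 0.4433 -0.265   0.125 ] tooly ang 17.14 shift [ 0.323   0.0995 -0.0951] tilt [ 8.e-04 -2.e-04 -1.e+00]
rz 0.040521697993952444
```

Call:
{"api": "play_rows", "payload": {
  "translation": [
    [0,0,-0.03],
    [0,0,-0.035],
    [0,0,-0.03],
    [0.04,0.0125,0],
    [0.04,0.0125,0],
    [0.04,0.0125,0],
    [0.04,0.0125,0],
    [0.04,0.0125,0],
    [0.04,0.0125,0],
    [0.04,0.0125,0],
    [0.033,0.012,0],
    [0,0,0],
    [0,0,0]
  ],
  "delta_rot": [
    [0,0,0],
    [0,0,0],
    [0,0,0],
    [0,0,0],
    [0,0,0],
    [0,0,0],
    [0,0,0],
    [0,0,0],
    [0,0,0],
    [0,0,0],
    [0,0,0],
    [0,0,0],
    [0,0,0]
  ],
  "grip": [-1,-1,-1,-1,-1,-1,-1,-1,-1,-1,-1,-1,-1]
}}

```text
clock: 9.15
tool_pos: [0.4454, 0.0629, 0.2194]
eef_rot: [0.594, 0.805, -0.001, -0.0]
contact_force: [-0.9, -0.7, -3.4]
opening: 0.25
finger_force: 25.0
```

```bash
python3 - <<'E'
from h import *
im,k=shot("w4")
s=r.get_state();print(s["opening"]*88,s["contact_force"])
move([.4431,.073,.133],17.1)
E
```

```text
21.407268887159002 [-0.77638838 -0.44542665 -2.13462647]
pos [0.4454 0.0624 0.2195] tooly ang 17.05 shift [0.0109 0.001  0.0865] tilt [-1.e-03 -9.e-04 -1.e+00]
rz -0.04643601220939786
```

View pics/w4.png

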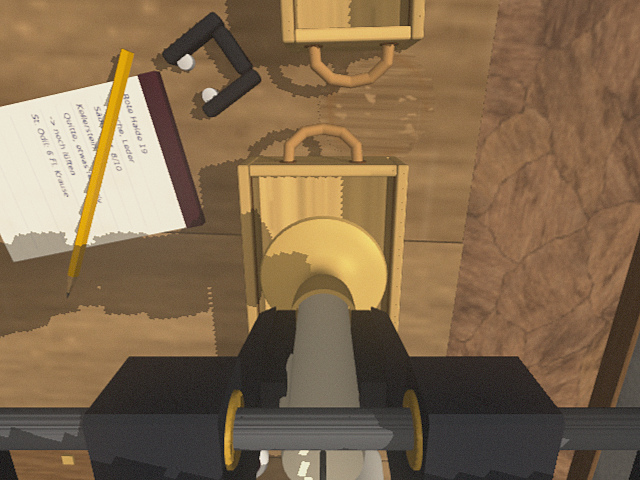

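Candlestick is held upright over the wide box, foot at (323,270), clear between the sides at x≈250 and x≈400, with the rope end ahead at row 170. Lowering, then pushing toward the rope end.

Call:
{"api": "play_rows", "payload": {
  "translation": [
    [0,0.001,0.03],
    [0,0,0.03],
    [0,0,0.02],
    [0,0,0.004],
    [0,0,0],
    [0.004,0,0],
    [0.003,0,0],
    [0,0,0]
  ],
  "delta_rot": [
    [0,0,0],
    [0,0,0],
    [0,0,0],
    [0,0,0],
    [0,0,0],
    [0,0,0],
    [0,0,0],
    [0,0,0]
  ],
  "grip": [-1,-1,-1,-1,-1,-1,-1,-1]
}}

```text
clock: 10.2
tool_pos: [0.4448, 0.071, 0.1361]
eef_rot: [0.593, 0.805, 0.0, 0.0]
contact_force: [0.8, -0.2, -2.1]
opening: 0.245
finger_force: 25.0
```

Call:
{"api": "play_rows", "payload": {
  "translation": [
    [0.002,0,0],
    [0.002,0,0],
    [0,0,0]
  ],
  "delta_rot": [
    [0,0,0],
    [0,0,0],
    [0,0,0]
  ],
  "grip": [-1,-1,-1]
}}

```text
clock: 10.58
tool_pos: [0.4435, 0.0745, 0.1357]
eef_rot: [0.594, 0.805, 0.0, -0.0]
contact_force: [-0.5, 0.2, -2.2]
opening: 0.244
finger_force: 25.0
```

Call:
{"api": "play_rows", "payload": {
  "translation": [
    [0.0015,0,0],
    [0,0,0]
  ],
  "delta_rot": [
    [0,0,0],
    [0,0,0]
  ],
  "grip": [-1,-1]
}}

```text
clock: 10.82
tool_pos: [0.4431, 0.0757, 0.1357]
eef_rot: [0.594, 0.805, -0.0, 0.0]
contact_force: [-0.9, 1.0, -2.1]
opening: 0.244
finger_force: 25.0
```

Call:
{"api": "play_rows", "payload": {
  "translation": [
    [0.0015,0,0],
    [0,0,0]
  ],
  "delta_rot": [
    [0,0,0],
    [0,0,0]
  ],
  "grip": [-1,-1]
}}

```text
clock: 11.08
tool_pos: [0.4428, 0.0765, 0.1358]
eef_rot: [0.594, 0.804, -0.0, 0.0]
contact_force: [0.8, -2.6, -1.0]
opening: 0.247
finger_force: 25.0
```

Call:
{"api": "play_rows", "payload": {
  "translation": [
    [0.0015,0,0],
    [0,0,0]
  ],
  "delta_rot": [
    [0,0,0],
    [0,0,0]
  ],
  "grip": [-1,-1]
}}

```text
clock: 11.32
tool_pos: [0.4426, 0.0774, 0.1359]
eef_rot: [0.595, 0.804, -0.0, 0.001]
contact_force: [1.7, -5.2, 0.2]
opening: 0.245
finger_force: 25.0
```

Call:
{"api": "play_rows", "payload": {
  "translation": [
    [0.0015,0,0],
    [0,0,0]
  ],
  "delta_rot": [
    [0,0,0],
    [0,0,0]
  ],
  "grip": [-1,-1]
}}

```text
clock: 11.58
tool_pos: [0.4424, 0.0783, 0.136]
eef_rot: [0.595, 0.804, -0.0, 0.001]
contact_force: [1.9, -6.9, 0.9]
opening: 0.247
finger_force: 25.0
```

```bash
python3 - <<'E'
from h import *
s=r.get_state();print(s["contact_force"],s["moment"])
move([.4431,.073,.133],17.1)
d=r.silhouettes("top","candlestick") if r.snapshot("top") is not None else 0
im,k=shot("w5")
E
```

```text
[ 1.92240472 -6.85934565  0.91653235] [-1.76746301 -0.4182542   0.02897702]
pos [0.4424 0.0783 0.136 ] tooly ang 16.99 shift [-0.0053 -0.0008  0.003 ] tilt [ 0.0016 -0.0022 -1.    ]
rz -0.10989468325256269
```

Contact with the rope end came at y≈0.076. Setting it down, easing the push off and releasing.

Call:
{"api": "play_rows", "payload": {
  "translation": [
    [-0.002,0,0.0015],
    [0,0,0.0015],
    [0,0,0.001],
    [0,0,0]
  ],
  "delta_rot": [
    [0,0,0],
    [0,0,0],
    [0,0,0],
    [0,0,0]
  ],
  "grip": [-1,-1,-1,-1]
}}

```text
clock: 12.22
tool_pos: [0.4429, 0.077, 0.1331]
eef_rot: [0.595, 0.804, 0.0, 0.001]
contact_force: [0.2, -6.5, 17.5]
opening: 0.246
finger_force: 25.0
```

Call:
{"api": "play_rows", "payload": {
  "translation": [
    [0,0,0],
    [0,0,0],
    [0,0,0],
    [0,0,0]
  ],
  "delta_rot": [
    [0,0,0],
    [0,0,0],
    [0,0,0],
    [0,0,0]
  ],
  "grip": [-0.2,-0.2,-0.2,-0.2]
}}

```text
clock: 12.72
tool_pos: [0.4422, 0.0785, 0.1315]
eef_rot: [0.594, 0.805, -0.0, -0.0]
contact_force: [-0.3, -0.2, 0.7]
opening: 0.402
finger_force: 0.0
```

```bash
python3 - <<'E'
from h import *
s=r.get_state();print(s["opening"]*88,s["contact_force"])
move([.4431,.073,.133],17.1)
im,k=shot("w6")
c,sn=np.cos(1.869),np.sin(1.869)
for x in(78,44,10):print(x,proj(k,[.456+c*x/1e3,.0309+sn*x/1e3,.019]).round())
cv2.imwrite("pics/w6c.png",cv2.resize(im[120:420,160:480],(640,600),interpolation=cv2.INTER_CUBIC))
E
```

```text
35.34211762072138 [-0.2695936  -0.15426111  0.67302298]
pos [0.4422 0.0785 0.1315] tooly ang 17.18 shift [-0.0055 -0.0008 -0.0015] tilt [-5.e-04  4.e-04 -1.e+00]
rz 0.0762001332762452
78 [320. 229.]
44 [320. 293.]
10 [320. 350.]
```

View pics/w6c.png

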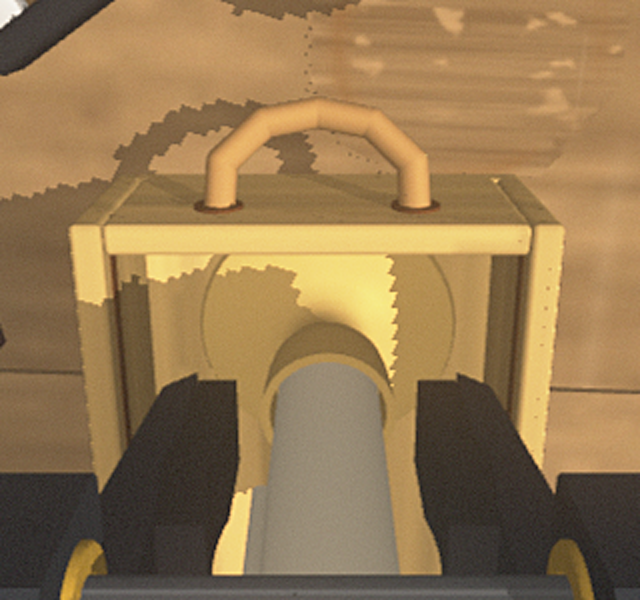

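Candlestick foot stands under the rope-end rim (foot's widest row about 335 in the crop, no floor visible beyond it), centred laterally at x≈325. On to the funnel.

Call:
{"api": "play_rows", "payload": {
  "translation": [
    [0,0,-0.03],
    [0,0,-0.03],
    [0,0,-0.03],
    [-0.042,0.0006,0],
    [-0.042,0.0006,0],
    [-0.042,0.0006,0],
    [-0.042,0.0006,0],
    [-0.042,0.0006,0],
    [-0.042,0.0006,0],
    [-0.042,0.0006,0],
    [-0.042,0.0006,0],
    [0,0,0],
    [0,0,0.03],
    [0,0,0.03],
    [0,0,0.03],
    [0,0,0]
  ],
  "delta_rot": [
    [0,0,0],
    [0,0,0],
    [0,0,0],
    [0,0,0],
    [0,0,0],
    [0,0,0],
    [0,0,0],
    [0,0,0],
    [0,0,0],
    [0,0,0],
    [0,0,0],
    [0,0,0],
    [0,0,0],
    [0,0,0],
    [0,0,0],
    [0,0,0]
  ],
  "grip": [-0.2,-0.2,-0.2,-0.2,-0.2,-0.2,-0.2,-0.2,-0.2,-0.2,-0.2,-0.2,-0.2,-0.2,-0.2,-0.2]
}}

```text
clock: 14.78
tool_pos: [0.5443, -0.2396, 0.1297]
eef_rot: [0.593, 0.805, -0.0, -0.003]
contact_force: [0.2, -0.1, 0.3]
opening: 0.4
finger_force: 0.0
```

```bash
python3 - <<'E'
from h import *
s=r.get_state();print(s["opening"]*88,s["contact_force"])
move([.546,-.243,.113],17.1)
E
```

```text
35.171901589736215 [ 0.1530445  -0.10148081  0.27575998]
pos [ 0.5443 -0.2396  0.1297] tooly ang 17.22 shift [-0.0038  0.0006  0.0167] tilt [-0.0052  0.0029 -1.    ]
rz 0.12040406533320436
```

Call:
{"api": "play_rows", "payload": {
  "translation": [
    [-0.004,0.0005,0],
    [0,0,0.017],
    [0,0,0],
    [0,0,0],
    [0,0,0],
    [0,0,0],
    [0,0,0],
    [0,0,0],
    [0,0,0]
  ],
  "delta_rot": [
    [0,0,0],
    [0,0,0],
    [0,0,0],
    [0,0,0],
    [0,0,0],
    [0,0,0],
    [0,0,0],
    [0,0,0],
    [0,0,0]
  ],
  "grip": [-0.2,-0.2,-0.2,-1,-1,-1,-1,-1,-1],
  "squeeze": 25
}}

```text
clock: 15.9
tool_pos: [0.5476, -0.2452, 0.1147]
eef_rot: [0.594, 0.805, 0.0, -0.0]
contact_force: [0.8, 0.3, -0.8]
opening: 0.126
finger_force: 25.0
```

```bash
python3 - <<'E'
from h import *
s=r.get_state();print(s["opening"]*88,s["finger_force"],s["contact_force"])
c,sn=np.cos(1.869),np.sin(1.869)
x=-.025-.012
move([.456+c*x,.0309+sn*x,.20],17.1)
E
```

```text
11.10795767259098 24.974787342514446 [ 0.77324557  0.32255637 -0.82840548]
pos [ 0.5476 -0.2452  0.1147] tooly ang 17.15 shift [ 0.2538 -0.0062 -0.0853] tilt [-1.e-04  1.e-04 -1.e+00]
rz 0.04563665059487221
```

Call:
{"api": "play_rows", "payload": {
  "translation": [
    [0,0,-0.04],
    [0,0,-0.04],
    [0,0,-0.04],
    [0,0,-0.03],
    [0.042,-0.001,0],
    [0.042,-0.001,0],
    [0.042,-0.001,0],
    [0.042,-0.001,0],
    [0.042,-0.001,0],
    [0.042,-0.001,0],
    [0,0,0],
    [0,0,0],
    [0,0,0]
  ],
  "delta_rot": [
    [0,0,0],
    [0,0,0],
    [0,0,0],
    [0,0,0],
    [0,0,0],
    [0,0,0],
    [0,0,0],
    [0,0,0],
    [0,0,0],
    [0,0,0],
    [0,0,0],
    [0,0,0],
    [0,0,0]
  ],
  "grip": [-1,-1,-1,-1,-1,-1,-1,-1,-1,-1,-1,-1,-1]
}}

```text
clock: 17.52
tool_pos: [0.468, -0.0075, 0.2648]
eef_rot: [0.595, 0.804, -0.0, 0.0]
contact_force: [-0.3, -0.2, -2.3]
opening: 0.127
finger_force: 25.0
```

```bash
python3 - <<'E'
from h import *
s=r.get_state();print(s["opening"]*88,s["finger_force"],s["contact_force"])
c,sn=np.cos(1.869),np.sin(1.869)
x=-.025-.012
move([.456+c*x,.0309+sn*x,.1247],17.1)
E
```

```text
11.14071302214629 24.96512750195734 [-0.32432153 -0.20580945 -2.26291403]
pos [ 0.468  -0.0075  0.2648] tooly ang 17.01 shift [ 0.0033 -0.0002  0.1401] tilt [ 6.e-04 -6.e-04 -1.e+00]
rz -0.09402086846678515
```

Call:
{"api": "play_rows", "payload": {
  "translation": [
    [0.002,0,0.04],
    [0,0,0.04],
    [0,0,0.04],
    [0,0,0.02],
    [0,0,0],
    [0.004,0,0],
    [0.003,0,0],
    [0,0,0]
  ],
  "delta_rot": [
    [0,0,0],
    [0,0,0],
    [0,0,0],
    [0,0,0],
    [0,0,0],
    [0,0,0],
    [0,0,0],
    [0,0,0]
  ],
  "grip": [-1,-1,-1,-1,-1,-1,-1,-1]
}}

```text
clock: 18.52
tool_pos: [0.4652, 0.0029, 0.1253]
eef_rot: [0.594, 0.805, 0.0, 0.0]
contact_force: [-1.3, -0.3, -0.6]
opening: 0.128
finger_force: 25.0
```

Call:
{"api": "play_rows", "payload": {
  "translation": [
    [0.0015,0,0],
    [0.0015,0,0],
    [0,0,0]
  ],
  "delta_rot": [
    [0,0,0],
    [0,0,0],
    [0,0,0]
  ],
  "grip": [-1,-1,-1]
}}

```text
clock: 18.9
tool_pos: [0.4641, 0.0055, 0.1247]
eef_rot: [0.594, 0.805, 0.0, -0.0]
contact_force: [-1.1, 0.6, -1.2]
opening: 0.126
finger_force: 25.0
```

Call:
{"api": "play_rows", "payload": {
  "translation": [
    [0.0015,0,0],
    [0.0,0,0]
  ],
  "delta_rot": [
    [0,0,0],
    [0,0,0]
  ],
  "grip": [-1,-1]
}}

```text
clock: 19.15
tool_pos: [0.4636, 0.0068, 0.1247]
eef_rot: [0.594, 0.805, 0.0, -0.0]
contact_force: [-0.3, -0.3, -0.6]
opening: 0.131
finger_force: 25.0
```

Call:
{"api": "play_rows", "payload": {
  "translation": [
    [0.0015,0,0],
    [0.0,0,0]
  ],
  "delta_rot": [
    [0,0,0],
    [0,0,0]
  ],
  "grip": [-1,-1]
}}

```text
clock: 19.4
tool_pos: [0.4631, 0.0083, 0.1247]
eef_rot: [0.594, 0.805, 0.0, -0.0]
contact_force: [0.3, 0.9, -1.6]
opening: 0.13
finger_force: 25.0
```

Call:
{"api": "play_rows", "payload": {
  "translation": [
    [0.0015,0,0],
    [0.0,0,0]
  ],
  "delta_rot": [
    [0,0,0],
    [0,0,0]
  ],
  "grip": [-1,-1]
}}

```text
clock: 19.65
tool_pos: [0.4627, 0.0098, 0.1247]
eef_rot: [0.594, 0.805, 0.0, -0.0]
contact_force: [0.3, 0.1, -1.0]
opening: 0.129
finger_force: 25.0
```

Call:
{"api": "play_rows", "payload": {
  "translation": [
    [0.0015,0,0],
    [0.0,0,0]
  ],
  "delta_rot": [
    [0,0,0],
    [0,0,0]
  ],
  "grip": [-1,-1]
}}

```text
clock: 19.9
tool_pos: [0.4623, 0.0112, 0.1247]
eef_rot: [0.594, 0.805, 0.0, -0.0]
contact_force: [-0.3, 0.2, -0.9]
opening: 0.127
finger_force: 25.0
```

Call:
{"api": "play_rows", "payload": {
  "translation": [
    [0.0015,0,0],
    [0.0,0,0]
  ],
  "delta_rot": [
    [0,0,0],
    [0,0,0]
  ],
  "grip": [-1,-1]
}}

```text
clock: 20.15
tool_pos: [0.4618, 0.0126, 0.1247]
eef_rot: [0.594, 0.805, 0.0, -0.0]
contact_force: [0.0, 0.7, -0.4]
opening: 0.127
finger_force: 25.0
```

```bash
python3 - <<'E'
from h import *
im,k=shot("w7");r.snapshot("scene");s=r.snapshot("scene")
o=np.zeros((600,800,3),np.uint8);o[:,:440]=cv2.resize(im[180:480,210:430],(440,600),interpolation=cv2.INTER_CUBIC)
o[:420,440:]=cv2.resize(s[200:340,200:320],(360,420),interpolation=cv2.INTER_CUBIC);cv2.imwrite("pics/w7c.png",o)
E
```

```text
(no output)
```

View pics/w7c.png

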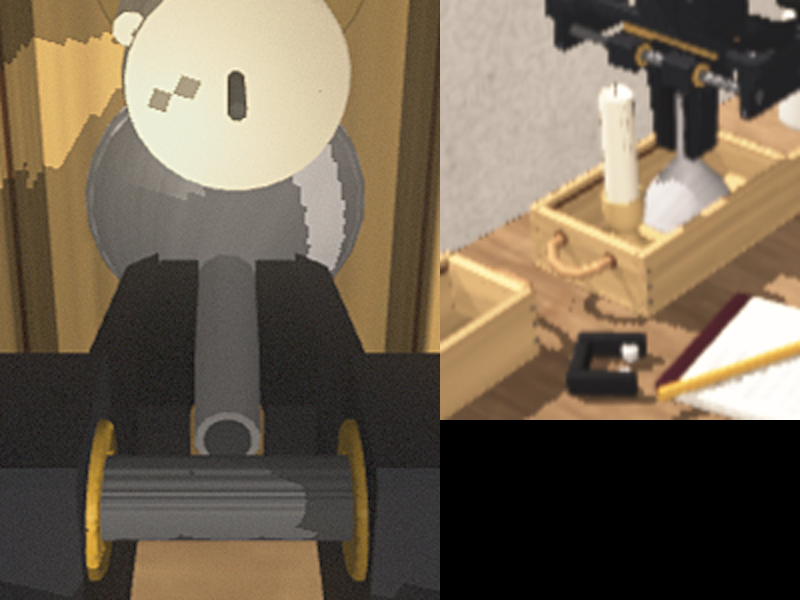

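```bash
python3 - <<'E'
from h import *
k=load("w7");c,s=np.cos(1.869),np.sin(1.869)
def box(p):d=p[:2]-[.456,.0309];return (np.array([c*d[0]+s*d[1],-s*d[0]+c*d[1]])*1e3).round(1)
print("tip",box(onz(k,(324,397),.102)),"mouth",box(onz(k,(322.8,276),.011)),"candletop",box(onz(k,(328,233),.131)))
k6=load("w6");print("foot w6",box(onz(k6,(324,287),.019)))
print("tcp",box(np.array(r.get_state()["tool_pos"])))
E
```

```text
tip [-17.5  -1.1] mouth [-16.1  -0.8] candletop [43.1 -1.7]
foot w6 [47.2 -1.9]
tcp [-19.3  -0.2]
```

Numbers are uncertain to a few mm; continuing the guarded approach until contact is felt.

Call:
{"api": "play_rows", "payload": {
  "translation": [
    [0.0015,0,0],
    [0.0,0,0]
  ],
  "delta_rot": [
    [0,0,0],
    [0,0,0]
  ],
  "grip": [-1,-1]
}}

```text
clock: 20.55
tool_pos: [0.4616, 0.0135, 0.1248]
eef_rot: [0.594, 0.804, -0.0, 0.0]
contact_force: [0.5, -1.4, 1.7]
opening: 0.131
finger_force: 25.0
```

Call:
{"api": "play_rows", "payload": {
  "translation": [
    [0.0015,0,0],
    [0.0,0,0]
  ],
  "delta_rot": [
    [0,0,0],
    [0,0,0]
  ],
  "grip": [-1,-1]
}}

```text
clock: 20.8
tool_pos: [0.4614, 0.0143, 0.125]
eef_rot: [0.594, 0.804, -0.0, 0.001]
contact_force: [0.5, -4.9, 4.8]
opening: 0.125
finger_force: 25.0
```

```bash
python3 - <<'E'
from h import *
s=r.get_state();print(s["contact_force"],s["moment"])
im,k=shot("w8");c,sn=np.cos(1.869),np.sin(1.869)
m=r.silhouettes("wrist","candlestick");f=r.silhouettes("wrist","funnel")
for n,d in(("c",m),("f",f)):
    for q in d[:2]:
        ys,xs=np.nonzero(q["pixels"]);w=[(int((q["pixels"][y]).sum()),y) for y in range(480)];print(n,q["confidence"],xs.min(),xs.max(),ys.min(),ys.max(),max(w))
# candle motion between w7 and w8 by phase of the candle-top patch
a=cv2.cvtColor(cv2.imread("pics/w7.png"),6);b=cv2.cvtColor(im,6)
t=a[195:260,285:375];res=cv2.matchTemplate(b[185:270,270:390],t,cv2.TM_CCOEFF_NORMED);print(cv2.minMaxLoc(res))
t=a[140:165,240:300];res=cv2.matchTemplate(b[130:180,225:320],t,cv2.TM_CCOEFF_NORMED);print("rim",cv2.minMaxLoc(res))
E
```

```text
[ 0.48712587 -4.90646605  4.77598813] [-1.09521849 -0.03950377 -0.02479606]
c 0.82 252 397 80 282 (146, 154)
f 0.75 254 392 238 406 (139, 284)
(-0.10727754235267639, 0.9673500061035156, (5, 0), (14, 19))
rim (-0.13545694947242737, 0.8716295957565308, (31, 20), (15, 15))
```

Contact felt. Backing off a little, lowering onto the floor and pushing again along the floor.

Call:
{"api": "play_rows", "payload": {
  "translation": [
    [-0.004,0,0],
    [0,0,0.001],
    [0,0,0.001],
    [0,0,0]
  ],
  "delta_rot": [
    [0,0,0],
    [0,0,0],
    [0,0,0],
    [0,0,0]
  ],
  "grip": [-1,-1,-1,-1]
}}

```text
clock: 21.45
tool_pos: [0.4625, 0.0109, 0.123]
eef_rot: [0.594, 0.804, 0.0, 0.001]
contact_force: [0.4, -4.2, 8.1]
opening: 0.126
finger_force: 25.1
```

Call:
{"api": "play_rows", "payload": {
  "translation": [
    [0,0,0.0007],
    [0.001,0,0],
    [0.0015,0,0],
    [0,0,0]
  ],
  "delta_rot": [
    [0,0,0],
    [0,0,0],
    [0,0,0],
    [0,0,0]
  ],
  "grip": [-1,-1,-1,-1]
}}

```text
clock: 21.95
tool_pos: [0.4624, 0.0116, 0.1231]
eef_rot: [0.595, 0.804, -0.0, 0.002]
contact_force: [0.3, -7.8, 14.7]
opening: 0.131
finger_force: 25.2
```

Call:
{"api": "play_rows", "payload": {
  "translation": [
    [0.0015,0,0],
    [0,0,0]
  ],
  "delta_rot": [
    [0,0,0],
    [0,0,0]
  ],
  "grip": [-1,-1]
}}

```text
clock: 22.2
tool_pos: [0.4622, 0.0122, 0.1233]
eef_rot: [0.596, 0.803, -0.0, 0.003]
contact_force: [1.9, -9.7, 16.4]
opening: 0.128
finger_force: 25.2
```

Call:
{"api": "play_rows", "payload": {
  "translation": [
    [-0.002,0,-0.001],
    [0,0,0],
    [0,0,0],
    [0,0,0],
    [0,0,0],
    [0,0,0],
    [0,0,0]
  ],
  "delta_rot": [
    [0,0,0],
    [0,0,0],
    [0,0,0],
    [0,0,0],
    [0,0,0],
    [0,0,0],
    [0,0,0]
  ],
  "grip": [-1,-1,-0.3,-0.3,-0.3,-0.3,-0.3]
}}

```text
clock: 23.08
tool_pos: [0.4615, 0.0136, 0.1229]
eef_rot: [0.594, 0.805, 0.0, -0.0]
contact_force: [0.1, -0.6, -0.2]
opening: 0.35
finger_force: 0.0
```

Call:
{"api": "play_rows", "payload": {
  "translation": [
    [0,0,-0.04],
    [0,0,-0.04],
    [0,0,-0.04],
    [0,0,-0.02],
    [0,0,0],
    [0,0,0]
  ],
  "delta_rot": [
    [0,0,0],
    [0,0,0],
    [0,0,0],
    [0,0,0],
    [0,0,0],
    [0,0,0]
  ],
  "grip": [-0.3,-0.3,-0.3,-0.3,-0.3,-0.3]
}}

```text
clock: 23.82
tool_pos: [0.461, 0.0135, 0.2622]
eef_rot: [0.594, 0.805, -0.0, -0.001]
contact_force: [-0.6, 0.2, -0.2]
opening: 0.349
finger_force: 0.0
```

```bash
python3 - <<'E'
from h import *
im,k=shot("w9");t=r.snapshot("top");s=r.snapshot("scene")
cv2.imwrite("pics/top9.png",t);cv2.imwrite("pics/scene9.png",s)
o=np.zeros((600,800,3),np.uint8);o[:300,:400]=cv2.resize(im,(400,300),interpolation=cv2.INTER_AREA)
o[:300,400:]=cv2.resize(t[225:310,222:335],(400,300),interpolation=cv2.INTER_CUBIC)
o[300:,:800]=cv2.resize(s[210:310,215:348],(800,600),interpolation=cv2.INTER_CUBIC)[150:450]
cv2.imwrite("pics/c9.png",o)
move([.4395,-.164,.25],107.1)
E
```

```text
pos [0.461  0.0134 0.262 ] tooly ang 17.14 shift [-0.1632 -0.0728  0.0121] tilt [-2.3e-03 -2.0e-04 -1.0e+00]
rz -89.95755606163794
```

View pics/c9.png

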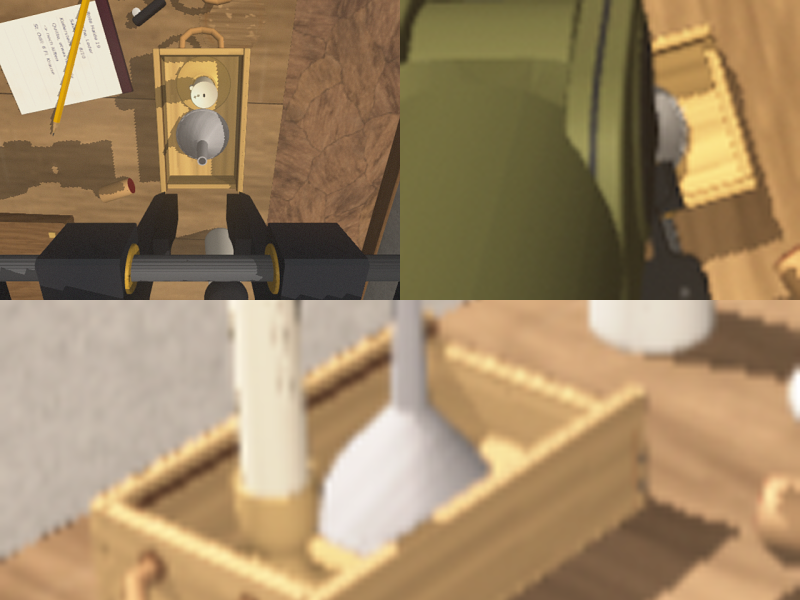

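The picture shows candlestick and funnel in one upright row in the wide box, with free floor at the low end (mosaic (200,170)). I check the gaps numerically with silhouettes, as few views remain.

```bash
cat > sil.py <<'E'
from h import *
from scipy.optimize import minimize
PARTS=dict(funnel=[[(0,.035),(.044,.0065)],[(.044,.0065),(.092,.005)]],candlestick=[[(0,.034),(.011,.034)],[(.011,.013),(.034,.013)],[(.034,.011),(.123,.011)]],
 drip_ring=[[(0,.0225),(.013,.0225)]],stopper=[[(0,.0175),(.030,.0175)],[(.03,.01),(.058,.01)]],pump=[[(0,.024),(.078,.024)],[(.078,.008),(.099,.008)],[(.099,.026),(.12,.026)]])
def mask(k,n,x,y,z0,S=4):
    m=np.zeros((480*S,640*S),np.uint8);a=np.linspace(0,2*np.pi,40)
    for part in PARTS[n]:
        P=np.vstack([np.c_[x+q*np.cos(a),y+q*np.sin(a),np.full(40,z0+z)] for z,q in part]);K,e,R=k
        u=(((P-e)@R)*[1,-1,-1])@K.T;u=u[:,:2]/u[:,2:]
        cv2.fillConvexPoly(m,cv2.convexHull((u*S+S/2).round().astype(np.int32)),1)
    return cv2.resize(m*255,(640,480),interpolation=cv2.INTER_AREA)/255.
def fit(k,n,M,p0,z0,ign=None):
    w=np.ones_like(M,float)
    if ign is not None:w[ign]=0
    f=lambda p:(np.abs(mask(k,n,p[0],p[1],z0)-M)*w).sum()/M.sum()
    o=minimize(f,p0,method="Nelder-Mead",options=dict(initial_simplex=np.array(p0)+np.array([[0,0],[.004,0],[0,.004]]),xatol=2e-4,fatol=1e-4,maxiter=60));return o.x,o.fun
def best(cam,n,near):
    d=r.silhouettes(cam,n);k=cal(cam);c=proj(k,near)
    d=[(np.hypot(*(np.array(np.nonzero(q["pixels"]))[::-1].mean(1)-c)),q) for q in d];d=[q for q in sorted(d,key=lambda t:t[0])]
    return (d[0][1]["pixels"],d[0][0]) if d else (None,None)
class B:
    def __init__(s,x,y,a):s.o=np.array([x,y]);s.a=a
    def loc(s,p):c,n=np.cos(s.a),np.sin(s.a);d=np.array(p)[:2]-s.o;return (np.array([c*d[0]+n*d[1],-n*d[0]+c*d[1]])*1e3).round(1)
    def w(s,x,y=0):c,n=np.cos(s.a),np.sin(s.a);return s.o+[c*x-n*y,n*x+c*y]
WB=B(.456,.0309,1.869);NB=B(.4,.260,-1.247)
E
python3 - <<'E'
from sil import *
k=load("w9")
F,d=best("wrist","funnel",[*WB.w(-.022),.03]);C,d2=best("wrist","candlestick",[*WB.w(.045),.06]);print(d,d2)
x,e=fit(k,"funnel",F.astype(float),WB.w(-.022),.008);print("funnel",WB.loc(x),x,round(e,3))
x,e=fit(k,"candlestick",C.astype(float),WB.w(.045),.008,ign=F);print("candle",WB.loc(x),x,round(e,3))
import fit as ff
im=cv2.imread("pics/w9.png");o=ff.fit([(im,k)],.17,.104,[.456,.0309,1.869]);print("box in w9",o.x.round(4),o.fun)
kp=load("w3");
E
```

```text
10.388406252316909 8.380843946453215
funnel [-19.5  -0.8] [0.46248889 0.01247935] 0.029
candle [45.2 -1.9] [0.44458414 0.07467342] 0.042
box in w9 [0.4555 0.0315 1.8694] 0.5401208400726318
```

The fitted spacing (64.7 mm) is less than 69 mm, so the funnel's rim may be riding on the edge of the foot. Fitting a tilt as well.

```bash
python3 - <<'E'
from sil import *
k=load("w9");F,_=best("wrist","funnel",[*WB.w(-.022),.03]);C,_=best("wrist","candlestick",[*WB.w(.045),.06]);M=F.astype(float)
ax=np.array([*(WB.w(1)-WB.w(0)),0]);ay=np.array([*(WB.w(0,1)-WB.w(0)),0]);az=np.array([0,0,1.])
def tm(n,p,S=4):
    x,y,z,t=p;X=np.cos(t)*ax-np.sin(t)*az;Z=np.sin(t)*ax+np.cos(t)*az;o=np.array([*WB.w(x,y),z])
    m=np.zeros((480*S,640*S),np.uint8);a=np.linspace(0,2*np.pi,40)[:,None];K,e,R=k
    for part in PARTS[n]:
        P=np.vstack([o+zz*Z+q*(np.cos(a)*X+np.sin(a)*ay) for zz,q in part]);u=(((P-e)@R)*[1,-1,-1])@K.T;u=u[:,:2]/u[:,2:]
        cv2.fillConvexPoly(m,cv2.convexHull((u*S+S/2).round().astype(np.int32)),1)
    return cv2.resize(m*255,(640,480),interpolation=cv2.INTER_AREA)/255.
for t in(-.1,-.05,0,.05,.1):
  for z in(.008,.012):
    f=lambda p:np.abs(tm("funnel",[p[0],p[1],z,t])-M).sum()/M.sum()
    o=minimize(f,[-.02,-.001],method="Nelder-Mead",options=dict(initial_simplex=[[-.02,-.001],[-.016,-.001],[-.02,.002]],xatol=2e-4,maxiter=50));print("tilt",t,z,o.x.round(4),round(o.fun,4))
W=np.ones_like(M);W[F]=0
for t in(-.04,0,.04):
    f=lambda p:(np.abs(tm("candlestick",[p[0],p[1],.008,t])-C)*W).sum()/C.sum()
    o=minimize(f,[.045,-.001],method="Nelder-Mead",options=dict(initial_simplex=[[.045,-.001],[.041,-.001],[.045,.002]],xatol=2e-4,maxiter=50));print("candle",t,o.x.round(4),round(o.fun,4))
print((C&F).sum())
E
```

```text
tilt -0.1 0.008 [-0.0189 -0.0007] 0.0662
tilt -0.1 0.012 [-0.0184 -0.0008] 0.0565
tilt -0.05 0.008 [-0.0192 -0.0006] 0.0371
tilt -0.05 0.012 [-0.0187 -0.0008] 0.0281
tilt 0 0.008 [-0.0195 -0.0008] 0.0291
tilt 0 0.012 [-0.0186 -0.0009] 0.0224
tilt 0.05 0.008 [-0.0195 -0.0008] 0.0356
tilt 0.05 0.012 [-0.0186 -0.0008] 0.0358
tilt 0.1 0.008 [-0.0192 -0.0008] 0.0353
tilt 0.1 0.012 [-0.0187 -0.0008] 0.0396
candle -0.04 [ 0.0456 -0.0021] 0.0408
candle 0 [ 0.0452 -0.0019] 0.0427
candle 0.04 [ 0.0446 -0.002 ] 0.0435
15
```

The fits favour a slightly raised rim, so I mend it: regrip, lift, go back toward the low end, set down flat and let go before approaching again along the floor.

Call:
{"api": "play_rows", "payload": {
  "translation": [
    [0,0,0.04],
    [0,0,0.04],
    [0,0,0.04],
    [0,0,0.019],
    [0,0,0],
    [0,0,0],
    [0,0,0],
    [0,0,0],
    [0,0,0]
  ],
  "delta_rot": [
    [0,0,0],
    [0,0,0],
    [0,0,0],
    [0,0,0],
    [0,0,0],
    [0,0,0],
    [0,0,0],
    [0,0,0],
    [0,0,0]
  ],
  "grip": [-0.3,-0.3,-0.3,-0.3,-0.3,-1,-1,-1,-1]
}}

```text
clock: 25.3
tool_pos: [0.4619, 0.0135, 0.1247]
eef_rot: [0.594, 0.805, 0.0, 0.0]
contact_force: [-1.0, 0.6, 6.2]
opening: 0.127
finger_force: 25.1
```

Call:
{"api": "play_rows", "payload": {
  "translation": [
    [0,0,-0.006],
    [0,0,-0.006],
    [-0.006,0,0],
    [-0.006,0,0],
    [-0.002,0,0],
    [0,0,0.006],
    [0,0,0.004],
    [0,0,0]
  ],
  "delta_rot": [
    [0,0,0],
    [0,0,0],
    [0,0,0],
    [0,0,0],
    [0,0,0],
    [0,0,0],
    [0,0,0],
    [0,0,0]
  ],
  "grip": [-1,-1,-1,-1,-1,-1,-1,-1]
}}

```text
clock: 26.3
tool_pos: [0.4654, 0.0003, 0.1255]
eef_rot: [0.594, 0.805, -0.0, -0.001]
contact_force: [-0.2, 0.2, -1.0]
opening: 0.129
finger_force: 24.9
```

Call:
{"api": "play_rows", "payload": {
  "translation": [
    [0,0,0.001],
    [0,0,0]
  ],
  "delta_rot": [
    [0,0,0],
    [0,0,0]
  ],
  "grip": [-1,-1]
}}

```text
clock: 26.55
tool_pos: [0.4657, 0.0002, 0.125]
eef_rot: [0.594, 0.805, 0.0, -0.0]
contact_force: [0.0, 0.3, -0.7]
opening: 0.128
finger_force: 24.9
```

Call:
{"api": "play_rows", "payload": {
  "translation": [
    [0,0,0.0015],
    [0,0,0]
  ],
  "delta_rot": [
    [0,0,0],
    [0,0,0]
  ],
  "grip": [-1,-1]
}}

```text
clock: 26.8
tool_pos: [0.4653, 0.0011, 0.1241]
eef_rot: [0.593, 0.805, 0.0, -0.001]
contact_force: [-1.7, 3.2, 8.6]
opening: 0.129
finger_force: 25.1
```

Call:
{"api": "play_rows", "payload": {
  "translation": [
    [0,0,0.0015],
    [0,0,0]
  ],
  "delta_rot": [
    [0,0,0],
    [0,0,0]
  ],
  "grip": [-1,-1]
}}

```text
clock: 27.05
tool_pos: [0.4648, 0.0019, 0.1233]
eef_rot: [0.593, 0.805, 0.001, -0.001]
contact_force: [-3.2, 4.5, 17.8]
opening: 0.124
finger_force: 25.3
```

Call:
{"api": "play_rows", "payload": {
  "translation": [
    [0,0,0.0015],
    [0,0,0]
  ],
  "delta_rot": [
    [0,0,0],
    [0,0,0]
  ],
  "grip": [-1,-1]
}}

```text
clock: 27.3
tool_pos: [0.4648, 0.0017, 0.1228]
eef_rot: [0.593, 0.805, 0.001, -0.001]
contact_force: [-4.4, 4.8, 29.0]
opening: 0.125
finger_force: 25.4
```

Call:
{"api": "play_rows", "payload": {
  "translation": [
    [0,0,-0.003],
    [0,0,0],
    [0,0,0],
    [0,0,0],
    [0,0,0],
    [0,0,-0.04],
    [0,0,-0.04],
    [0,0,-0.04],
    [0,0,-0.02],
    [0,0,0],
    [0,0,0]
  ],
  "delta_rot": [
    [0,0,0],
    [0,0,0],
    [0,0,0],
    [0,0,0],
    [0,0,0],
    [0,0,0],
    [0,0,0],
    [0,0,0],
    [0,0,0],
    [0,0,0],
    [0,0,0]
  ],
  "grip": [-1,-0.3,-0.3,-0.3,-0.3,-0.3,-0.3,-0.3,-0.3,-0.3,-0.3]
}}

```text
clock: 28.68
tool_pos: [0.4652, 0.0001, 0.2627]
eef_rot: [0.594, 0.805, -0.0, -0.001]
contact_force: [-0.7, 0.2, 0.7]
opening: 0.349
finger_force: 0.0
```

```bash
python3 - <<'E'
from sil import *
im,k=shot("w10")
F,_=best("wrist","funnel",[*WB.w(-.03),.03]);C,_=best("wrist","candlestick",[*WB.w(.045),.06])
for z in(.004,.008,.012):
    x,e=fit(k,"funnel",F.astype(float),WB.w(-.03),z);print("funnel",z,WB.loc(x),x,round(e,3))
x,e=fit(k,"candlestick",C.astype(float),WB.w(.045),.008,ign=F);print("candle",WB.loc(x),round(e,3))
move([*WB.w(-.035),.1227],17.1)
o=np.hstack([cv2.resize(cv2.imread(f"pics/{n}.png")[y:y+190,230:420],(400,400),interpolation=cv2.INTER_CUBIC) for n,y in(("w9",90),("w10",90))])
cv2.imwrite("pics/cmp.png",o)
E
```

```text
funnel 0.004 [-35.   -2.1] [ 0.46825452 -0.00196107] 0.027
funnel 0.008 [-34.2  -1.9] [ 0.46790242 -0.00122802] 0.026
funnel 0.012 [-33.3  -1.9] [ 4.67601901e-01 -3.67466306e-04] 0.043
candle [44.9 -1.9] 0.064
pos [0.4652 0.     0.2625] tooly ang 17.15 shift [-0.0029  0.0006  0.1398] tilt [-2.2e-03 -1.0e-04 -1.0e+00]
rz 0.045294308619531876
```

View pics/cmp.png

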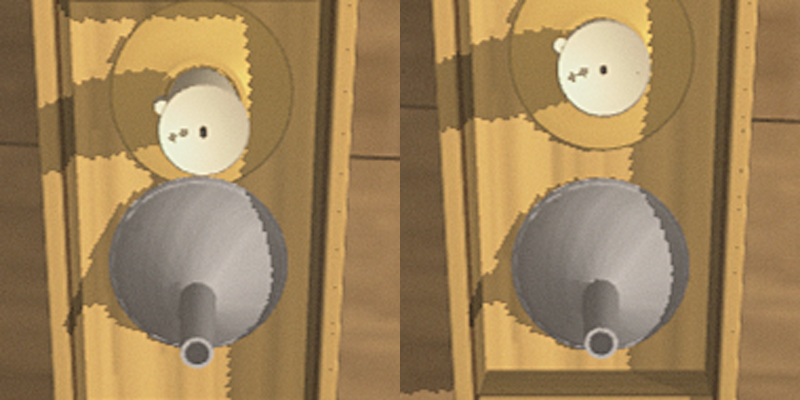

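In the left half (before) the funnel's rim at (200,178) overlaps the foot's edge (200,182). In the right half (now) it stands flat with a gap of about 10 mm (rows 150 to 180). Regripping it as it stands and sliding it along the floor to contact.

Call:
{"api": "play_rows", "payload": {
  "translation": [
    [-0.002,0.002,0.04],
    [0,0,0.04],
    [0,0,0.04],
    [0,0,0.019],
    [0,0,0],
    [0,0,0],
    [0,0,0],
    [0,0,0],
    [0,0,0]
  ],
  "delta_rot": [
    [0,0,0],
    [0,0,0],
    [0,0,0],
    [0,0,0],
    [0,0,0],
    [0,0,0],
    [0,0,0],
    [0,0,0],
    [0,0,0]
  ],
  "grip": [-0.3,-0.3,-0.3,-0.3,-0.3,-1,-1,-1,-1],
  "squeeze": 15
}}

```text
clock: 29.95
tool_pos: [0.4685, -0.0012, 0.1249]
eef_rot: [0.594, 0.805, 0.0, 0.0]
contact_force: [-0.7, 0.8, 0.4]
opening: 0.131
finger_force: 14.9
```

Call:
{"api": "play_rows", "payload": {
  "translation": [
    [0.003,0,0],
    [0.003,0,0],
    [0.001,0,0],
    [0,0,0]
  ],
  "delta_rot": [
    [0,0,0],
    [0,0,0],
    [0,0,0],
    [0,0,0]
  ],
  "grip": [-1,-1,-1,-1]
}}

```text
clock: 30.45
tool_pos: [0.4662, 0.0053, 0.1247]
eef_rot: [0.594, 0.805, 0.0, 0.0]
contact_force: [-0.5, -2.0, 3.8]
opening: 0.13
finger_force: 15.0
```

Call:
{"api": "play_rows", "payload": {
  "translation": [
    [0.001,0,0],
    [0,0,0]
  ],
  "delta_rot": [
    [0,0,0],
    [0,0,0]
  ],
  "grip": [-1,-1]
}}

```text
clock: 30.7
tool_pos: [0.4661, 0.0056, 0.1248]
eef_rot: [0.594, 0.804, -0.0, 0.001]
contact_force: [0.1, -3.3, 5.7]
opening: 0.127
finger_force: 15.1
```

Call:
{"api": "play_rows", "payload": {
  "translation": [
    [0.001,0,0],
    [0,0,0]
  ],
  "delta_rot": [
    [0,0,0],
    [0,0,0]
  ],
  "grip": [-1,-1]
}}

```text
clock: 30.95
tool_pos: [0.4661, 0.0061, 0.125]
eef_rot: [0.595, 0.804, -0.0, 0.001]
contact_force: [0.2, -4.6, 7.1]
opening: 0.128
finger_force: 15.1
```

Call:
{"api": "play_rows", "payload": {
  "translation": [
    [-0.001,0,-0.001],
    [0,0,0]
  ],
  "delta_rot": [
    [0,0,0],
    [0,0,0]
  ],
  "grip": [-1,-1]
}}

```text
clock: 31.2
tool_pos: [0.4657, 0.007, 0.1253]
eef_rot: [0.593, 0.805, 0.0, -0.0]
contact_force: [-0.9, 0.1, -1.3]
opening: 0.126
finger_force: 15.0
```

Call:
{"api": "play_rows", "payload": {
  "translation": [
    [0.001,0,0],
    [0,0,0]
  ],
  "delta_rot": [
    [0,0,0],
    [0,0,0]
  ],
  "grip": [-1,-1]
}}

```text
clock: 31.45
tool_pos: [0.4654, 0.0078, 0.1253]
eef_rot: [0.594, 0.805, 0.0, -0.0]
contact_force: [-0.6, -0.0, -1.4]
opening: 0.126
finger_force: 15.0
```

Call:
{"api": "play_rows", "payload": {
  "translation": [
    [0.001,0,0],
    [0,0,0]
  ],
  "delta_rot": [
    [0,0,0],
    [0,0,0]
  ],
  "grip": [-1,-1]
}}

```text
clock: 31.7
tool_pos: [0.4652, 0.0085, 0.1255]
eef_rot: [0.594, 0.805, 0.0, -0.0]
contact_force: [-0.2, -0.5, 0.2]
opening: 0.128
finger_force: 15.0
```

Travelled 10.1 mm, as measured. Releasing and measuring.

Call:
{"api": "play_rows", "payload": {
  "translation": [
    [0,0,0],
    [0,0,0],
    [0,0,0],
    [0,0,0],
    [0,0,-0.04],
    [0,0,-0.04],
    [0,0,-0.04],
    [0,0,-0.02],
    [0,0,0],
    [0,0,0]
  ],
  "delta_rot": [
    [0,0,0],
    [0,0,0],
    [0,0,0],
    [0,0,0],
    [0,0,0],
    [0,0,0],
    [0,0,0],
    [0,0,0],
    [0,0,0],
    [0,0,0]
  ],
  "grip": [-0.3,-0.3,-0.3,-0.3,-0.3,-0.3,-0.3,-0.3,-0.3,-0.3]
}}

```text
clock: 32.95
tool_pos: [0.4647, 0.0083, 0.2647]
eef_rot: [0.594, 0.805, -0.0, -0.001]
contact_force: [0.3, -0.7, 0.2]
opening: 0.351
finger_force: 0.0
```

```bash
cat > gap.py <<'E'
from sil import *
import sys
n=sys.argv[1];im,k=shot(n)
F,_=best("wrist","funnel",[*WB.w(-.025),.03]);C,_=best("wrist","candlestick",[*WB.w(.045),.06])
for z in(.008,.012):
    x,e=fit(k,"funnel",F.astype(float),WB.w(-.025),z);print("funnel",z,WB.loc(x),x,round(e,3))
x,e=fit(k,"candlestick",C.astype(float),WB.w(.045),.008,ign=F);print("candle",WB.loc(x),round(e,3))
print("tcp loc",WB.loc(r.get_state()["tool_pos"]))
ax=proj(k,[*WB.w(.03),.008]),proj(k,[*WB.w(-.01),.008])
g=cv2.cvtColor(im,6)
print("axis profile x mm:",[(x,int(np.mean([g[tuple(np.round(proj(k,[*WB.w(x/1e3,y),.010])[::-1]).astype(int))] for y in np.linspace(-.006,.002,7)]))) for x in range(-2,24)])
E
python3 gap.py w11
```

```text
funnel 0.008 [-24.5  -2.7] [0.46577689 0.00828942] 0.02
funnel 0.012 [-23.7  -2.7] [0.46553855 0.00906853] 0.027
candle [44.7 -1.7] 0.068
tcp loc [-24.2  -1.7]
axis profile x mm: [(-2, 157), (-1, 157), (0, 157), (1, 154), (2, 152), (3, 150), (4, 150), (5, 149), (6, 143), (7, 140), (8, 149), (9, 166), (10, 146), (11, 139), (12, 124), (13, 179), (14, 176), (15, 175), (16, 177), (17, 177), (18, 179), (19, 167), (20, 156), (21, 227), (22, 226), (23, 225)]
```

Spacing is now 69.2 mm with the funnel flat: close against the candlestick. Next the drip ring; turning the tool for it on the way.

```bash
python3 - <<'E'
from h import *
print(np.round(r.get_state()["q"],2));move([.4395,-.150,.26],108.55)
E
```

```text
[-0.18  0.55  0.09  2.08 -0.1   0.51  0.29]
pos [0.4647 0.0083 0.2645] tooly ang 17.14 shift [-0.1438 -0.0707  0.0045] tilt [-2.3e-03 -1.0e-04 -1.0e+00]
rz 88.59225640147883
```

Call:
{"api": "play_rows", "payload": {
  "translation": [
    [-0.036,-0.0175,0],
    [-0.036,-0.0175,0],
    [-0.036,-0.0175,0],
    [-0.036,-0.0175,0],
    [0,0,0],
    [0,0,0],
    [0,0,0],
    [0,0,0],
    [0,0,0],
    [0,0,0],
    [0,0,0],
    [0,0,0],
    [0,0,0],
    [0,0,0],
    [0,0,0]
  ],
  "delta_rot": [
    [0,0,0],
    [0,0,0],
    [0,0,0],
    [0,0,0],
    [0,0,-10],
    [0,0,-10],
    [0,0,-10],
    [0,0,-10],
    [0,0,-10],
    [0,0,-10],
    [0,0,-10],
    [0,0,-10],
    [0,0,-10],
    [0,0,-1.4],
    [0,0,0]
  ],
  "grip": [0.5,0.5,0.5,0.5,0.5,0.5,0.5,0.5,0.5,0.5,0.5,0.5,0.5,0.5,0.5]
}}

```text
clock: 34.98
tool_pos: [0.4406, -0.15, 0.2651]
eef_rot: [-0.16, 0.987, 0.0, -0.0]
contact_force: [-0.7, -0.4, 0.2]
opening: 0.747
finger_force: 0.0
```

```bash
python3 - <<'E'
from sil import *
print(np.round(r.get_state()["q"],2),r.get_state()["opening"]*88)
im,k=shot("w12")
M,d=best("wrist","drip_ring",[.44,-.165,.01]);print(d)
M=cv2.morphologyEx(M.astype(np.uint8),cv2.MORPH_CLOSE,np.ones((25,25)))
x,e=fit(k,"drip_ring",M.astype(float),[.44,-.165],0);print(x,e)
move([*x,.20],108.55)
E
```

```text
[ 0.51  0.57 -0.43  2.07  0.42  0.59  1.68] 65.70731693956179
1.035482170783254
[ 0.43976013 -0.16470322] 0.04952889157374546
pos [ 0.4407 -0.1499  0.2653] tooly ang 108.44 shift [ 0.0056 -0.0137  0.0653] tilt [-4.e-04  1.e-04 -1.e+00]
rz -0.11058645942850376
```

Call:
{"api": "play_rows", "payload": {
  "translation": [
    [0.0056,-0.0137,0],
    [0,0,0.045],
    [0,0,0.045],
    [0,0,0.045],
    [0,0,0.04],
    [0,0,0.015],
    [0,0,0.007],
    [0,0,0]
  ],
  "delta_rot": [
    [0,0,0],
    [0,0,0],
    [0,0,0],
    [0,0,0],
    [0,0,0],
    [0,0,0],
    [0,0,0],
    [0,0,0]
  ],
  "grip": [0.5,0.5,0.5,0.5,0.5,0.5,0.5,0.5]
}}

```text
clock: 36.08
tool_pos: [0.4401, -0.1656, 0.0681]
eef_rot: [-0.161, 0.987, -0.0, -0.001]
contact_force: [0.1, 0.5, 0.8]
opening: 0.749
finger_force: 0.0
```

Call:
{"api": "play_rows", "payload": {
  "translation": [
    [0,0,0.001],
    [0,0,0],
    [0,0,0],
    [0,0,0],
    [0,0,0],
    [0,0,0]
  ],
  "delta_rot": [
    [0,0,0],
    [0,0,0],
    [0,0,0],
    [0,0,0],
    [0,0,0],
    [0,0,0]
  ],
  "grip": [-1,-1,-1,-1,-1,-1],
  "squeeze": 20
}}

```text
clock: 36.83
tool_pos: [0.4404, -0.1652, 0.068]
eef_rot: [-0.161, 0.987, -0.0, 0.0]
contact_force: [-0.3, -1.1, 5.7]
opening: 0.473
finger_force: 20.0
```

```bash
python3 - <<'E'
from sil import *
s=r.get_state();print(s["opening"]*88,s["finger_force"],s["contact_force"])
for z in (.2,.077):move([*NB.w(.025),z],108.55)
E
```

```text
41.59939326815914 20.037729253963334 [-0.2714483  -1.06856163  5.6575356 ]
pos [ 0.4404 -0.1652  0.068 ] tooly ang 108.52 shift [-0.0968  0.3909 -0.1322] tilt [ 1.e-04 -4.e-04 -1.e+00]
rz -0.029481189202940072
pos [ 0.4404 -0.1652  0.068 ] tooly ang 108.52 shift [-0.0968  0.391  -0.0092] tilt [ 1.e-04 -4.e-04 -1.e+00]
rz -0.029481189202940072
```

Call:
{"api": "play_rows", "payload": {
  "translation": [
    [0,0,-0.02],
    [0,0,-0.04],
    [0,0,-0.04],
    [0,0,-0.04],
    [0,0,0]
  ],
  "delta_rot": [
    [0,0,0],
    [0,0,0],
    [0,0,0],
    [0,0,0],
    [0,0,0]
  ],
  "grip": [-1,-1,-1,-1,-1]
}}

```text
clock: 37.45
tool_pos: [0.4412, -0.165, 0.2097]
eef_rot: [-0.161, 0.987, -0.0, 0.002]
contact_force: [-0.1, -0.2, -0.9]
opening: 0.469
finger_force: 19.9
```

```bash
python3 - <<'E'
from sil import *
s=r.get_state();print(s["opening"]*88,s["finger_force"],s["contact_force"])
im,k=shot("w13")
p=np.array(s["tool_pos"]);print(p)
for q in r.silhouettes("wrist","drip_ring"):
    ys,xs=np.nonzero(q["pixels"]);print(q["confidence"],xs.min(),xs.max(),ys.min(),ys.max())
m=mask(k,"drip_ring",p[0],p[1],p[2]-.068);ys,xs=np.nonzero(m>.5);print("expect",xs.min(),xs.max(),ys.min(),ys.max())
x,y=int(xs.mean()),int(ys.mean());cv2.imwrite("pics/ring.png",cv2.resize(im[max(0,y-110):y+110,x-120:x+120],(720,int(3*min(220,480-max(0,y-110)))),interpolation=cv2.INTER_CUBIC))
E
```

```text
41.291708332980015 19.93410436240083 [-0.06941921 -0.21968576 -0.86991145]
[ 0.44115189 -0.16500628  0.20968606]
0.92 268 378 276 387
expect 262 381 272 390
```

The ring is held centred between the pads (268–378 px, expected 262–381). Carrying it over the narrow box, fingers along the row.

Call:
{"api": "play_rows", "payload": {
  "translation": [
    [0,0,-0.04],
    [-0.0097,0.039,0],
    [-0.0097,0.039,0],
    [-0.0097,0.039,0],
    [-0.0097,0.039,0],
    [-0.0097,0.039,0],
    [-0.0097,0.039,0],
    [-0.0097,0.039,0],
    [-0.0097,0.039,0],
    [-0.0097,0.039,0],
    [-0.0097,0.04,0],
    [0,0,0],
    [0,0,0]
  ],
  "delta_rot": [
    [0,0,0],
    [0,0,0],
    [0,0,0],
    [0,0,0],
    [0,0,0],
    [0,0,0],
    [0,0,0],
    [0,0,0],
    [0,0,0],
    [0,0,0],
    [0,0,0],
    [0,0,0],
    [0,0,0]
  ],
  "grip": [-1,-1,-1,-1,-1,-1,-1,-1,-1,-1,-1,-1,-1]
}}

```text
clock: 39.17
tool_pos: [0.4072, 0.2356, 0.2465]
eef_rot: [-0.161, 0.987, -0.001, -0.002]
contact_force: [0.6, -0.1, -1.5]
opening: 0.472
finger_force: 19.9
```

```bash
python3 - <<'E'
from sil import *
import fit as ff
s=r.get_state();print(s["opening"]*88,np.round(s["q"],2))
im,k=shot("w14");o=ff.fit([(im,k)],.166,.078,[.4,.26,-1.247]);print("box",o.x.round(4),round(o.fun,2))
move([*NB.w(.025),.082],108.55)
E
```

```text
41.50671736752401 [-0.35  0.61 -0.43  2.07  0.46  0.56  0.79]
box [ 0.4     0.2599 -1.2471] 1.02
pos [0.4075 0.2351 0.2468] tooly ang 108.48 shift [-0.0013  0.0012  0.1648] tilt [-0.0025 -0.0025 -1.    ]
rz -0.06712172842136965
```

Call:
{"api": "play_rows", "payload": {
  "translation": [
    [-0.001,0.001,0.045],
    [0,0,0.045],
    [0,0,0.045],
    [0,0,0.03],
    [0,0,0.003],
    [0,0,0.0015],
    [0,0,0]
  ],
  "delta_rot": [
    [0,0,0],
    [0,0,0],
    [0,0,0],
    [0,0,0],
    [0,0,0],
    [0,0,0],
    [0,0,0]
  ],
  "grip": [-1,-1,-1,-1,-1,-1,-1]
}}

```text
clock: 40.1
tool_pos: [0.409, 0.2379, 0.0794]
eef_rot: [-0.161, 0.987, 0.001, 0.001]
contact_force: [0.4, 0.8, -0.9]
opening: 0.475
finger_force: 19.9
```

Call:
{"api": "play_rows", "payload": {
  "translation": [
    [0,0,0.001],
    [0,0,0]
  ],
  "delta_rot": [
    [0,0,0],
    [0,0,0]
  ],
  "grip": [-1,-1]
}}

```text
clock: 40.35
tool_pos: [0.4087, 0.2381, 0.0778]
eef_rot: [-0.161, 0.987, 0.0, 0.0]
contact_force: [0.4, -0.7, 0.3]
opening: 0.469
finger_force: 19.9
```

Call:
{"api": "play_rows", "payload": {
  "translation": [
    [0,0,0.001],
    [0,0,0],
    [0,0,0],
    [0,0,0],
    [0,0,0],
    [0,0,-0.03],
    [0,0,-0.04],
    [0,0,-0.04],
    [0,0,-0.04],
    [0,0,0],
    [0,0,0]
  ],
  "delta_rot": [
    [0,0,0],
    [0,0,0],
    [0,0,0],
    [0,0,0],
    [0,0,0],
    [0,0,0],
    [0,0,0],
    [0,0,0],
    [0,0,0],
    [0,0,0],
    [0,0,0]
  ],
  "grip": [-1,-1,0.15,0.15,0.15,0.15,0.15,0.15,0.15,0.15,0.15]
}}

```text
clock: 41.72
tool_pos: [0.4083, 0.2374, 0.2258]
eef_rot: [-0.161, 0.987, -0.0, -0.0]
contact_force: [0.6, 0.8, -0.4]
opening: 0.577
finger_force: 0.0
```

```bash
cat > rg.py <<'E'
from sil import *
import sys
im,k=shot(sys.argv[1]);x0=float(sys.argv[2])
M,d=best("wrist","drip_ring",[*NB.w(x0),.015]);print("dist px",d)
M=cv2.morphologyEx(M.astype(np.uint8),cv2.MORPH_CLOSE,np.ones((25,25)));ys,xs=np.nonzero(M);print(xs.min(),xs.max(),ys.min(),ys.max())
for R in(.0208,.0225):
    PARTS["drip_ring"]=[[(0,R),(.013,R)]]
    x,e=fit(k,"drip_ring",M.astype(float),NB.w(x0),.008);print("ring",R,NB.loc(x),x,round(e,3))
E
python3 rg.py w15 .023
```

```text
dist px 0.6314563914572605
293 355 195 258
ring 0.0208 [22.3  0.4] [0.40745442 0.23892857] 0.55
ring 0.0225 [22.6  0.6] [0.40775913 0.23875007] 0.468
```

Ring lies in the box at row x≈22, y≈0.5 mm. Closing the fingers and going down behind it (x≈−22) to push it to the rope end.

```bash
python3 - <<'E'
from sil import *
move([*NB.w(-.022,.0005),.076],108.55);print(NB.loc(r.get_state()["tool_pos"]))
E
```

```text
pos [0.408  0.2374 0.2252] tooly ang 108.55 shift [-0.0005  0.046   0.1492] tilt [-0.0023 -0.0014 -1.    ]
rz -0.003186480764995281
[23.9  0.4]
```

Call:
{"api": "play_rows", "payload": {
  "translation": [
    [0,0.023,0],
    [0,0.023,0],
    [0,0,0],
    [0,0,0],
    [0,0,0],
    [0,0,0.04],
    [0,0,0.04],
    [0,0,0.04],
    [0,0,0.02],
    [0,0,0.005],
    [0,0,0]
  ],
  "delta_rot": [
    [0,0,0],
    [0,0,0],
    [0,0,0],
    [0,0,0],
    [0,0,0],
    [0,0,0],
    [0,0,0],
    [0,0,0],
    [0,0,0],
    [0,0,0],
    [0,0,0]
  ],
  "grip": [-1,-1,-1,-1,-1,-1,-1,-1,-1,-1,-1]
}}

```text
clock: 43.2
tool_pos: [0.394, 0.2813, 0.0816]
eef_rot: [-0.161, 0.987, 0.0, -0.0]
contact_force: [-0.2, -0.0, 0.2]
opening: 0.006
finger_force: 0.0
```

```bash
python3 - <<'E'
from sil import *
s=r.get_state();print(s["opening"],s["contact_force"]);move([*NB.w(.0135,.0005),.076],108.55);print(NB.loc(r.get_state()["tool_pos"]))
E
```

```text
0.005706164244114937 [-0.18904015 -0.01949449  0.24567626]
pos [0.394  0.2813 0.0816] tooly ang 108.51 shift [ 0.0006 -0.0356  0.0056] tilt [-3.e-04  1.e-04 -1.e+00]
rz -0.03709382814838591
[-22.1   1.1]
```

Call:
{"api": "play_rows", "payload": {
  "translation": [
    [0.0005,0,0.005],
    [0,-0.007,0],
    [0,-0.007,0],
    [0,-0.007,0],
    [0,-0.006,0],
    [0,-0.003,0],
    [0,0,0]
  ],
  "delta_rot": [
    [0,0,0],
    [0,0,0],
    [0,0,0],
    [0,0,0],
    [0,0,0],
    [0,0,0],
    [0,0,0]
  ],
  "grip": [-1,-1,-1,-1,-1,-1,-1]
}}

```text
clock: 44.08
tool_pos: [0.403, 0.2527, 0.0763]
eef_rot: [-0.161, 0.987, 0.0, -0.0]
contact_force: [-0.5, 0.4, -0.8]
opening: 0.008
finger_force: 0.0
```

Call:
{"api": "play_rows", "payload": {
  "translation": [
    [0,-0.0015,0],
    [0,-0.0015,0],
    [0,0,0]
  ],
  "delta_rot": [
    [0,0,0],
    [0,0,0],
    [0,0,0]
  ],
  "grip": [-1,-1,-1]
}}

```text
clock: 44.45
tool_pos: [0.4038, 0.25, 0.0763]
eef_rot: [-0.161, 0.987, 0.0, -0.0]
contact_force: [0.6, 0.2, -0.0]
opening: 0.004
finger_force: 0.0
```

Call:
{"api": "play_rows", "payload": {
  "translation": [
    [0,-0.0015,0],
    [0,-0.0015,0],
    [0,0,0]
  ],
  "delta_rot": [
    [0,0,0],
    [0,0,0],
    [0,0,0]
  ],
  "grip": [-1,-1,-1]
}}

```text
clock: 44.82
tool_pos: [0.4048, 0.2471, 0.0763]
eef_rot: [-0.161, 0.987, 0.0, -0.0]
contact_force: [0.2, 0.2, -0.5]
opening: 0.006
finger_force: 0.0
```

Call:
{"api": "play_rows", "payload": {
  "translation": [
    [0,-0.0015,0],
    [0,0,0]
  ],
  "delta_rot": [
    [0,0,0],
    [0,0,0]
  ],
  "grip": [-1,-1]
}}

```text
clock: 45.08
tool_pos: [0.4053, 0.2457, 0.0764]
eef_rot: [-0.161, 0.987, 0.0, -0.0]
contact_force: [-1.0, 1.3, 0.6]
opening: 0.007
finger_force: 0.0
```

Call:
{"api": "play_rows", "payload": {
  "translation": [
    [0,-0.0015,0],
    [0,0,0]
  ],
  "delta_rot": [
    [0,0,0],
    [0,0,0]
  ],
  "grip": [-1,-1]
}}

```text
clock: 45.32
tool_pos: [0.4058, 0.2443, 0.0763]
eef_rot: [-0.161, 0.987, 0.0, -0.0]
contact_force: [-0.6, -0.2, -0.6]
opening: 0.005
finger_force: 0.0
```

Call:
{"api": "play_rows", "payload": {
  "translation": [
    [0,-0.0015,0],
    [0,0,0]
  ],
  "delta_rot": [
    [0,0,0],
    [0,0,0]
  ],
  "grip": [-1,-1]
}}

```text
clock: 45.58
tool_pos: [0.4062, 0.2429, 0.0763]
eef_rot: [-0.161, 0.987, 0.0, -0.0]
contact_force: [0.0, 0.5, -0.0]
opening: 0.011
finger_force: 0.0
```

Call:
{"api": "play_rows", "payload": {
  "translation": [
    [0,-0.0015,0],
    [0,0,0]
  ],
  "delta_rot": [
    [0,0,0],
    [0,0,0]
  ],
  "grip": [-1,-1]
}}

```text
clock: 45.82
tool_pos: [0.4067, 0.2414, 0.0763]
eef_rot: [-0.161, 0.987, 0.0, -0.0]
contact_force: [0.3, 0.6, -0.2]
opening: 0.004
finger_force: 0.0
```

```bash
python3 rg.py w16 .045; python3 - <<'E'
from sil import *
print(NB.loc(r.get_state()["tool_pos"]))
E
```

```text
dist px 33.74544102018287
175 287 289 355
ring 0.0208 [54.6  0.2] [0.41751972 0.20826942] 1.526
ring 0.0225 [54.8  3.2] [0.42042003 0.20908815] 1.869
[19.6  0.5]
```

```bash
python3 - <<'E'
from sil import *
k=load("w16");M,d=best("wrist","drip_ring",[*NB.w(.045),.015])
col=[(c,int(np.nonzero(M[:,c])[0].mean())) for c in range(175,290,16) if M[:,c].any()]
for u in [(175,int(np.nonzero(M[:,175])[0].mean())),(287,int(np.nonzero(M[:,287])[0].mean()))]:print(u,NB.loc(onz(k,u,.021)),NB.loc(onz(k,u,.012)))
for x in(76,83):print("wall",x,proj(k,[*NB.w(x/1e3),.048]),proj(k,[*NB.w(x/1e3),.008]))
for x in(30,52,75):print(x,proj(k,[*NB.w(x/1e3),.021]))
E
```

```text
(175, 333) [74.6 -2.8] [78.3  2.5]
(287, 313) [ 32.4 -11.1] [33.3 -6.4]
wall 76 [143.04902231 385.08930095] [183.21449201 322.50477994]
wall 83 [120.88271488 385.11570841] [166.00119066 322.5250652 ]
30 [294.2539211  339.39264968]
52 [235.92109119 339.46159714]
75 [174.93527159 339.53368035]
```

Call:
{"api": "play_rows", "payload": {
  "translation": [
    [0,-0.0015,0],
    [0,0,0]
  ],
  "delta_rot": [
    [0,0,0],
    [0,0,0]
  ],
  "grip": [-1,-1]
}}

```text
clock: 46.22
tool_pos: [0.4071, 0.2403, 0.0763]
eef_rot: [-0.161, 0.987, 0.0, -0.0]
contact_force: [-0.7, -0.1, 0.0]
opening: 0.008
finger_force: 0.2
```

Call:
{"api": "play_rows", "payload": {
  "translation": [
    [0,-0.0015,0],
    [0,0,0]
  ],
  "delta_rot": [
    [0,0,0],
    [0,0,0]
  ],
  "grip": [-1,-1]
}}

```text
clock: 46.48
tool_pos: [0.4073, 0.2399, 0.0763]
eef_rot: [-0.162, 0.987, 0.001, -0.0]
contact_force: [-1.4, 2.9, -0.1]
opening: 0.005
finger_force: 1.9
```

Call:
{"api": "play_rows", "payload": {
  "translation": [
    [0,-0.0015,0],
    [0,0,0]
  ],
  "delta_rot": [
    [0,0,0],
    [0,0,0]
  ],
  "grip": [-1,-1]
}}

```text
clock: 46.72
tool_pos: [0.4075, 0.2397, 0.0764]
eef_rot: [-0.162, 0.987, 0.002, -0.0]
contact_force: [-4.3, 5.1, -0.5]
opening: 0.002
finger_force: 3.2
```

Ring is felt against the rope end (about 6 N). Backing off and going to the stopper.

Call:
{"api": "play_rows", "payload": {
  "translation": [
    [0,0.006,0],
    [0,0,-0.045],
    [0,0,-0.05],
    [0,0,-0.05],
    [0,0,-0.045],
    [0.002,-0.044,0],
    [0.002,-0.044,0],
    [0.002,-0.044,0],
    [0.002,-0.044,0],
    [0.002,-0.044,0],
    [0.002,-0.044,0],
    [0.002,-0.044,0],
    [0.002,-0.044,0],
    [0.002,-0.044,0],
    [0.002,-0.044,0],
    [0.001,-0.044,0],
    [0.001,-0.044,0],
    [0.001,-0.044,0],
    [0,0,0]
  ],
  "delta_rot": [
    [0,0,0],
    [0,0,0],
    [0,0,0],
    [0,0,0],
    [0,0,0],
    [0,0,0],
    [0,0,0],
    [0,0,0],
    [0,0,0],
    [0,0,0],
    [0,0,0],
    [0,0,0],
    [0,0,0],
    [0,0,0],
    [0,0,0],
    [0,0,0],
    [0,0,0],
    [0,0,0],
    [0,0,0]
  ],
  "grip": [-1,-1,-1,-1,-1,-1,-1,-1,-1,-1,-1,-1,-1,-1,-1,-1,-1,-1,-1]
}}

```text
clock: 49.1
tool_pos: [0.5648, -0.312, 0.2647]
eef_rot: [-0.157, 0.988, -0.001, -0.002]
contact_force: [-0.9, 0.9, 0.3]
opening: 0.007
finger_force: 0.0
```

Call:
{"api": "play_rows", "payload": {
  "translation": [
    [0,0,0],
    [0,0,0],
    [0,0,0],
    [0,0,0],
    [0,0,0],
    [0,0,0],
    [0,0,0],
    [0,0,0],
    [0,0,0],
    [0,0,0],
    [0,0,0]
  ],
  "delta_rot": [
    [0,0,10],
    [0,0,10],
    [0,0,10],
    [0,0,10],
    [0,0,10],
    [0,0,10],
    [0,0,10],
    [0,0,10],
    [0,0,10],
    [0,0,0],
    [0,0,0]
  ],
  "grip": [-0.2,-0.2,-0.2,-0.2,-0.2,-0.2,-0.2,-0.2,-0.2,-0.2,-0.2]
}}

```text
clock: 50.48
tool_pos: [0.566, -0.3061, 0.266]
eef_rot: [0.583, 0.813, -0.0, -0.001]
contact_force: [0.1, 0.1, -0.3]
opening: 0.398
finger_force: 0.0
```

```bash
python3 - <<'E'
from sil import *
im,k=shot("w17");print(proj(k,[.586,-.328,.03]))
for n,p in(("stopper",[.586,-.328,.03]),("pump",[.534,-.147,.06])):
    d=r.silhouettes("wrist",n);c=proj(k,p)
    for q in d:
        ys,xs=np.nonzero(q["pixels"]);print(n,round(q["confidence"],2),xs.min(),xs.max(),ys.min(),ys.max(),im[q["pixels"]].mean(0).round())
    M,dd=best("wrist",n,p)
    if M is not None:
        x,e=fit(k,n,M.astype(float),p[:2],0);print(n,x,round(e,3))
move([.586,-.328,.11],18.55);print(np.round(r.get_state()["q"],2))
E
```

```text
[337.23077215 252.31071289]
stopper 0.7 318 358 225 275 [107. 177. 211.]
stopper 0.66 247 285 279 310 [ 68. 160.  69.]
stopper [ 0.58714526 -0.3269849 ] 0.251
pump 0.78 328 394 0 33 [112. 126. 136.]
pump 0.39 0 173 266 406 [181. 202. 215.]
pump [ 0.54060229 -0.14493811] 0.035
pos [ 0.5662 -0.3067  0.266 ] tooly ang 18.57 shift [-0.0266  0.012   0.156 ] tilt [-7.e-04  5.e-04 -1.e+00]
rz 0.024641047174796427
[ 0.54  0.76 -0.22  1.54  0.19  0.87  0.58]
```

Call:
{"api": "play_rows", "payload": {
  "translation": [
    [-0.026,0.0127,0],
    [0,0,0],
    [0,0,0.045],
    [0,0,0.045],
    [0,0,0.045],
    [0,0,0.022],
    [0,0,0.007],
    [0,0,0]
  ],
  "delta_rot": [
    [0,0,0],
    [0,0,0],
    [0,0,0],
    [0,0,0],
    [0,0,0],
    [0,0,0],
    [0,0,0],
    [0,0,0]
  ],
  "grip": [-0.2,-0.2,-0.2,-0.2,-0.2,-0.2,-0.2,-0.2]
}}

```text
clock: 51.72
tool_pos: [0.5872, -0.3273, 0.103]
eef_rot: [0.584, 0.812, 0.0, 0.0]
contact_force: [-0.5, -1.1, 0.2]
opening: 0.402
finger_force: 0.0
```

Call:
{"api": "play_rows", "payload": {
  "translation": [
    [0,0,0],
    [0,0,0],
    [0,0,0],
    [0,0,0],
    [0,0,0]
  ],
  "delta_rot": [
    [0,0,0],
    [0,0,0],
    [0,0,0],
    [0,0,0],
    [0,0,0]
  ],
  "grip": [-1,-1,-1,-1,-1],
  "squeeze": 20
}}

```text
clock: 52.35
tool_pos: [0.5873, -0.3277, 0.1034]
eef_rot: [0.584, 0.812, 0.0, 0.001]
contact_force: [-1.5, -0.6, 6.1]
opening: 0.211
finger_force: 19.9
```

Call:
{"api": "play_rows", "payload": {
  "translation": [
    [0,0,-0.03],
    [0,0,-0.045],
    [0,0,-0.045],
    [0,0,-0.045],
    [0,0,0],
    [0,0,0]
  ],
  "delta_rot": [
    [0,0,0],
    [0,0,0],
    [0,0,0],
    [0,0,0],
    [0,0,0],
    [0,0,0]
  ],
  "grip": [-1,-1,-1,-1,-1,-1]
}}

```text
clock: 53.1
tool_pos: [0.5859, -0.327, 0.2661]
eef_rot: [0.584, 0.812, -0.0, -0.001]
contact_force: [0.3, 0.0, -1.9]
opening: 0.213
finger_force: 20.0
```

```bash
python3 - <<'E'
from sil import *
s=r.get_state();print(s["opening"]*88,s["finger_force"],s["contact_force"])
im,k=shot("w18");p=s["tool_pos"]
for q in r.silhouettes("wrist","stopper"):
    ys,xs=np.nonzero(q["pixels"]);print(round(q["confidence"],2),xs.min(),xs.max(),ys.min(),ys.max(),im[q["pixels"]].mean(0).round())
m=mask(k,"stopper",p[0],p[1],p[2]-.102);ys,xs=np.nonzero(m>.5);print("expect",xs.min(),xs.max(),ys.min(),ys.max())
move([*NB.w(0.005),.26],18.55)
E
```

```text
18.775541258621175 19.95318030472845 [ 0.26711725  0.04263018 -1.93385017]
0.87 230 271 252 304 [ 74. 177.  72.]
0.59 285 360 262 378 [ 85. 135. 170.]
expect 280 364 258 385
pos [ 0.5857 -0.3268  0.2651] tooly ang 18.55 shift [0.6104 0.0107 0.0069] tilt [-0.004   0.0018 -1.    ]
rz 0.0026910740537573474
```

Call:
{"api": "play_rows", "payload": {
  "translation": [
    [0.0413,0.0007,-0.002],
    [0.0413,0.0007,0],
    [0.0413,0.0007,0],
    [0.0413,0.0007,0],
    [0.0413,0.0007,0],
    [0.0413,0.0007,0],
    [0.0413,0.0007,0],
    [0.0413,0.0007,0],
    [0.0413,0.0007,0],
    [0.0413,0.0007,0],
    [0.0413,0.0007,0],
    [0.0413,0.0007,0],
    [0.0413,0.0007,0],
    [0.0413,0.0007,0],
    [0.0413,0.0007,0],
    [0,0,0],
    [0,0,0]
  ],
  "delta_rot": [
    [0,0,0],
    [0,0,0],
    [0,0,0],
    [0,0,0],
    [0,0,0],
    [0,0,0],
    [0,0,0],
    [0,0,0],
    [0,0,0],
    [0,0,0],
    [0,0,0],
    [0,0,0],
    [0,0,0],
    [0,0,0],
    [0,0,0],
    [0,0,0],
    [0,0,0]
  ],
  "grip": [-1,-1,-1,-1,-1,-1,-1,-1,-1,-1,-1,-1,-1,-1,-1,-1,-1]
}}

```text
clock: 55.32
tool_pos: [0.3994, 0.2625, 0.2685]
eef_rot: [0.584, 0.812, -0.001, -0.0]
contact_force: [0.3, -0.3, -0.2]
opening: 0.216
finger_force: 20.0
```

```bash
python3 - <<'E'
from sil import *
s=r.get_state();print(s["opening"]*88,NB.loc(s["tool_pos"]))
move([*NB.w(-.004),.113],18.55)
E
```

```text
18.997516789472947 [-2.5  0.2]
pos [0.3994 0.2625 0.2685] tooly ang 18.53 shift [0.0016 0.0002 0.1555] tilt [-0.002  -0.0018 -1.    ]
rz -0.021135198143696243
```

Call:
{"api": "play_rows", "payload": {
  "translation": [
    [0.001,0,0.045],
    [0,0,0.045],
    [0,0,0.045],
    [0,0,0.02],
    [0,0,0],
    [-0.005,0,0],
    [-0.005,0,0],
    [-0.002,0,0],
    [0,0,0]
  ],
  "delta_rot": [
    [0,0,0],
    [0,0,0],
    [0,0,0],
    [0,0,0],
    [0,0,0],
    [0,0,0],
    [0,0,0],
    [0,0,0],
    [0,0,0]
  ],
  "grip": [-1,-1,-1,-1,-1,-1,-1,-1,-1]
}}

```text
clock: 56.45
tool_pos: [0.4033, 0.2529, 0.1148]
eef_rot: [0.584, 0.812, 0.0, -0.0]
contact_force: [0.6, -0.3, -0.2]
opening: 0.215
finger_force: 20.0
```

Call:
{"api": "play_rows", "payload": {
  "translation": [
    [-0.0015,0,0.001],
    [0,0,0]
  ],
  "delta_rot": [
    [0,0,0],
    [0,0,0]
  ],
  "grip": [-1,-1]
}}

```text
clock: 56.7
tool_pos: [0.4035, 0.2516, 0.1133]
eef_rot: [0.584, 0.812, -0.0, -0.0]
contact_force: [-0.4, 0.1, -1.5]
opening: 0.212
finger_force: 20.0
```

Call:
{"api": "play_rows", "payload": {
  "translation": [
    [-0.0015,0,0],
    [0,0,0]
  ],
  "delta_rot": [
    [0,0,0],
    [0,0,0]
  ],
  "grip": [-1,-1]
}}

```text
clock: 56.95
tool_pos: [0.404, 0.2501, 0.1133]
eef_rot: [0.584, 0.812, -0.0, -0.0]
contact_force: [1.0, -0.4, -0.2]
opening: 0.219
finger_force: 20.0
```

```bash
python3 - <<'E'
from sil import *
s=r.get_state();print(s["contact_force"],NB.loc(s["tool_pos"]),s["tool_pos"][2])
E
```

```text
[ 0.95464641 -0.44527478 -0.19601456] [10.7  0.7] 0.11330525815180738
```

Call:
{"api": "play_rows", "payload": {
  "translation": [
    [-0.001,0,0.001],
    [0,0,0]
  ],
  "delta_rot": [
    [0,0,0],
    [0,0,0]
  ],
  "grip": [-1,-1]
}}

```text
clock: 57.2
tool_pos: [0.4043, 0.2491, 0.1123]
eef_rot: [0.584, 0.812, -0.0, -0.0]
contact_force: [-0.5, -0.4, -1.2]
opening: 0.213
finger_force: 20.0
```

Call:
{"api": "play_rows", "payload": {
  "translation": [
    [-0.0015,0,0],
    [0,0,0]
  ],
  "delta_rot": [
    [0,0,0],
    [0,0,0]
  ],
  "grip": [-1,-1]
}}

```text
clock: 57.45
tool_pos: [0.4048, 0.2477, 0.1123]
eef_rot: [0.584, 0.812, -0.0, -0.0]
contact_force: [-0.2, 0.0, -1.2]
opening: 0.216
finger_force: 20.0
```

Call:
{"api": "play_rows", "payload": {
  "translation": [
    [-0.0015,0,0],
    [0,0,0]
  ],
  "delta_rot": [
    [0,0,0],
    [0,0,0]
  ],
  "grip": [-1,-1]
}}

```text
clock: 57.7
tool_pos: [0.4053, 0.2462, 0.1123]
eef_rot: [0.584, 0.812, -0.0, -0.0]
contact_force: [-0.4, -0.5, -0.7]
opening: 0.217
finger_force: 20.0
```

Call:
{"api": "play_rows", "payload": {
  "translation": [
    [-0.0015,0,0],
    [0,0,0]
  ],
  "delta_rot": [
    [0,0,0],
    [0,0,0]
  ],
  "grip": [-1,-1]
}}

```text
clock: 57.95
tool_pos: [0.4058, 0.2448, 0.1123]
eef_rot: [0.584, 0.812, -0.0, -0.0]
contact_force: [0.3, -0.2, -0.8]
opening: 0.216
finger_force: 20.0
```

Call:
{"api": "play_rows", "payload": {
  "translation": [
    [-0.0015,0,0],
    [0,0,0]
  ],
  "delta_rot": [
    [0,0,0],
    [0,0,0]
  ],
  "grip": [-1,-1]
}}

```text
clock: 58.2
tool_pos: [0.4062, 0.244, 0.1124]
eef_rot: [0.584, 0.812, 0.0, -0.0]
contact_force: [-0.6, 0.5, -1.1]
opening: 0.212
finger_force: 20.0
```

Call:
{"api": "play_rows", "payload": {
  "translation": [
    [-0.0015,0,0],
    [0,0,0]
  ],
  "delta_rot": [
    [0,0,0],
    [0,0,0]
  ],
  "grip": [-1,-1]
}}

```text
clock: 58.45
tool_pos: [0.4065, 0.243, 0.1124]
eef_rot: [0.584, 0.812, 0.001, -0.001]
contact_force: [-2.0, 3.7, 1.3]
opening: 0.21
finger_force: 20.0
```

Call:
{"api": "play_rows", "payload": {
  "translation": [
    [-0.0015,0,0],
    [0,0,0]
  ],
  "delta_rot": [
    [0,0,0],
    [0,0,0]
  ],
  "grip": [-1,-1]
}}

```text
clock: 58.7
tool_pos: [0.4072, 0.2413, 0.1125]
eef_rot: [0.584, 0.812, 0.001, -0.0]
contact_force: [-1.9, 4.1, 3.3]
opening: 0.217
finger_force: 20.0
```

```bash
python3 - <<'E'
from sil import *
s=r.get_state();print(s["contact_force"],NB.loc(s["tool_pos"]),s["tool_pos"][2])
im,k=shot("w19")
for n in("drip_ring","stopper"):
  for q in r.silhouettes("wrist",n)[:2]:
    M=q["pixels"];ys,xs=np.nonzero(M);print(n,round(q["confidence"],2),xs.min(),xs.max(),ys.min(),ys.max())
print("wall",[proj(k,[*NB.w(x),z]).round() for x,z in((.076,.048),(.083,.048),(.076,.008),(.0535,.021),(.031,.021),(.0135,.02))])
cv2.imwrite("pics/w19c.png",im)
E
```

```text
[-1.85345197  4.0812483   3.26814391] [20.   0.9] 0.11247750447942953
drip_ring 0.87 293 354 366 401
stopper 0.95 284 362 258 380
wall [array([320., 443.]), array([320., 455.]), array([320., 385.]), array([320., 364.]), array([320., 322.]), array([320., 287.])]
```

Contact at row x≈17, then it started to ride. Backing off 3.5 mm, setting down, letting go and measuring.

Call:
{"api": "play_rows", "payload": {
  "translation": [
    [-0.0,0,-0.002],
    [0.0045,0,0],
    [0,0,0.0025],
    [0,0,0],
    [0,0,0],
    [0,0,0],
    [0,0,0],
    [0,0,-0.03],
    [0,0,-0.045],
    [0,0,-0.045],
    [0,0,0],
    [0,0,0]
  ],
  "delta_rot": [
    [0,0,0],
    [0,0,0],
    [0,0,0],
    [0,0,0],
    [0,0,0],
    [0,0,0],
    [0,0,0],
    [0,0,0],
    [0,0,0],
    [0,0,0],
    [0,0,0],
    [0,0,0]
  ],
  "grip": [-1,-1,-1,-1,-0.3,-0.3,-0.3,-0.3,-0.3,-0.3,-0.3,-0.3]
}}

```text
clock: 60.35
tool_pos: [0.4056, 0.2447, 0.2315]
eef_rot: [0.584, 0.812, -0.0, -0.0]
contact_force: [-0.4, -0.3, -1.3]
opening: 0.348
finger_force: 0.0
```

```bash
cat > nb.py <<'E'
from sil import *
import sys
im,k=shot(sys.argv[1])
print("tcp",NB.loc(r.get_state()["tool_pos"]),r.get_state()["tool_pos"][2])
PARTS["stopper"]=[[(.008,.0145),(.015,.0175),(.022,.0145)],[(0,.011),(.03,.011)],[(.03,.01),(.058,.01)]]
S,d=best("wrist","stopper",[*NB.w(.012),.03]);x,e=fit(k,"stopper",S.astype(float),NB.w(.012),.008);print("stopper",NB.loc(x),round(e,3),d)
D,d=best("wrist","drip_ring",[*NB.w(.053),.015])
cs,_=cv2.findContours(D.astype(np.uint8),cv2.RETR_EXTERNAL,cv2.CHAIN_APPROX_NONE);c=max(cs,key=cv2.contourArea)
M=cv2.fillPoly(np.zeros((480,640),np.uint8),[cv2.convexHull(c)],1).astype(float)
for z in(.008,.012):
    x,e=fit(k,"drip_ring",M,NB.w(.053),z,ign=S);print("ring",z,NB.loc(x),round(e,3),d)
if len(sys.argv)>2:
    D,d=best("wrist","pump",[*NB.w(-.028),.07]);x,e=fit(k,"pump",D.astype(float),NB.w(-.028),.008);print("pump",NB.loc(x),round(e,3),d)
E
python3 nb.py w20
```

```text
tcp [16.4  0.1] 0.23098717392975976
stopper [13.3  1.2] 0.047 2.307040291473487
ring 0.008 [53.4  2.5] 0.047 6.190244571001201
ring 0.012 [51.2  2.3] 0.065 6.190244571001201
```

Ring lies flat at the rope end (53.4, nominal 53.5) and the stopper is 40.1 mm from it (nominal 40): close. Now the pump.

Call:
{"api": "play_rows", "payload": {
  "translation": [
    [0,0,-0.03],
    [-0.0418,0.0005,0],
    [-0.0418,0.0005,0],
    [-0.0418,0.0005,0],
    [-0.0418,0.0005,0],
    [-0.0418,0.0005,0],
    [-0.0418,0.0005,0],
    [-0.0418,0.0005,0],
    [-0.0418,0.0005,0],
    [-0.0418,0.0005,0],
    [0,0,0],
    [0,0,0]
  ],
  "delta_rot": [
    [0,0,0],
    [0,0,0],
    [0,0,0],
    [0,0,0],
    [0,0,0],
    [0,0,0],
    [0,0,0],
    [0,0,0],
    [0,0,0],
    [0,0,0],
    [0,0,0],
    [0,0,0]
  ],
  "grip": [0.6,0.6,0.6,0.6,0.6,0.6,0.6,0.6,0.6,0.6,0.6,0.6]
}}

```text
clock: 62.0
tool_pos: [0.5291, -0.1095, 0.2607]
eef_rot: [0.584, 0.812, -0.0, -0.001]
contact_force: [0.3, 1.3, -0.5]
opening: 0.798
finger_force: 0.0
```

```bash
python3 - <<'E'
from sil import *
im,k=shot("w21")
p=[.537,-.146,.06];M,d=best("wrist","pump",p);print(d);x,e=fit(k,"pump",M.astype(float),p[:2],0);print(x,round(e,3))
move([*x,.154],18.55)
E
```

```text
12.746028823036282
[ 0.53918486 -0.13950937] 0.155
pos [ 0.5293 -0.1086  0.2612] tooly ang 18.68 shift [-0.0326 -0.0004  0.1071] tilt [-0.0019  0.0014 -1.    ]
rz 0.13381462696420954
```

```bash
python3 - <<'E'
from sil import *
k=load("w21");M,d=best("wrist","pump",[.537,-.146,.06])
for p in((.5392,-.1395),(.5392,-.1435),(.537,-.147)):
    m=mask(k,"pump",*p,0)>.5
    for n,a in(("M",M),("m",m)):
        ys,xs=np.nonzero(a);print(p,n,xs.min(),xs.max(),ys.min(),ys.max(),"row widths",[(y,int(a[y].sum()),int(np.nonzero(a[y])[0].min()),int(np.nonzero(a[y])[0].max())) for y in range(ys.min()+5,ys.max(),22)])
o=np.vstack([cv2.imread("pics/w21.png")]);o[M]=o[M]//2+np.array([0,0,120],np.uint8);cv2.imwrite("pics/p21.png",o)
E
```

```text
(0.5392, -0.1395) M 281 362 229 350 row widths [(234, 35, 305, 339), (256, 55, 295, 349), (278, 55, 295, 349), (300, 80, 282, 361), (322, 77, 284, 360), (344, 44, 301, 344)]
(0.5392, -0.1395) m 279 366 222 350 row widths [(227, 34, 306, 339), (249, 57, 295, 351), (271, 66, 290, 355), (293, 81, 283, 363), (315, 88, 279, 366), (337, 66, 290, 355)]
(0.5392, -0.1435) M 281 362 229 350 row widths [(234, 35, 305, 339), (256, 55, 295, 349), (278, 55, 295, 349), (300, 80, 282, 361), (322, 77, 284, 360), (344, 44, 301, 344)]
(0.5392, -0.1435) m 277 363 226 356 row widths [(231, 34, 305, 338), (253, 56, 294, 349), (275, 65, 289, 353), (297, 80, 281, 360), (319, 86, 278, 363), (341, 68, 287, 354)]
(0.537, -0.147) M 281 362 229 350 row widths [(234, 35, 305, 339), (256, 55, 295, 349), (278, 55, 295, 349), (300, 80, 282, 361), (322, 77, 284, 360), (344, 44, 301, 344)]
(0.537, -0.147) m 272 358 229 359 row widths [(234, 34, 301, 334), (256, 56, 290, 345), (278, 65, 285, 349), (300, 80, 276, 355), (322, 87, 272, 358), (344, 70, 281, 350)]
```

View pics/p21.png

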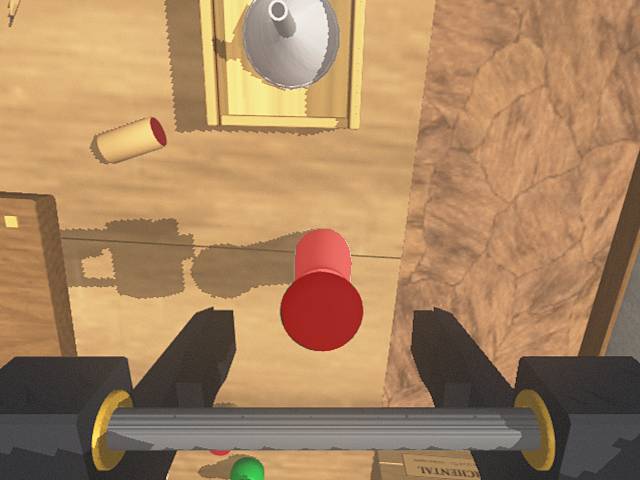

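The picture shows the pump masked correctly, its handle at (322,310) between the open fingers and its body's foot at row 229. Descending on the handle.

Call:
{"api": "play_rows", "payload": {
  "translation": [
    [-0.039,-0.001,0],
    [0,0,0],
    [0,0,0.04],
    [0,0,0.04],
    [0,0,0.022],
    [0,0,0.005],
    [0,0,0]
  ],
  "delta_rot": [
    [0,0,0],
    [0,0,0],
    [0,0,0],
    [0,0,0],
    [0,0,0],
    [0,0,0],
    [0,0,0]
  ],
  "grip": [0.6,0.6,0.6,0.6,0.6,0.6,0.6]
}}

```text
clock: 63.02
tool_pos: [0.5414, -0.1467, 0.1551]
eef_rot: [0.584, 0.812, 0.0, -0.0]
contact_force: [-0.0, -0.7, 0.2]
opening: 0.8
finger_force: 0.0
```

Call:
{"api": "play_rows", "payload": {
  "translation": [
    [0,0,0],
    [0,0,0],
    [0,0,0],
    [0,0,0],
    [0,0,0]
  ],
  "delta_rot": [
    [0,0,0],
    [0,0,0],
    [0,0,0],
    [0,0,0],
    [0,0,0]
  ],
  "grip": [-1,-1,-1,-1,-1],
  "squeeze": 25
}}

```text
clock: 63.65
tool_pos: [0.5414, -0.1478, 0.1553]
eef_rot: [0.584, 0.812, 0.0, 0.0]
contact_force: [-0.9, 0.0, 6.2]
opening: 0.547
finger_force: 25.0
```

Call:
{"api": "play_rows", "payload": {
  "translation": [
    [0,0,-0.03],
    [0,0,-0.045],
    [0,0,-0.045],
    [0,0,-0.04],
    [0,0,0],
    [0,0,0]
  ],
  "delta_rot": [
    [0,0,0],
    [0,0,0],
    [0,0,0],
    [0,0,0],
    [0,0,0],
    [0,0,0]
  ],
  "grip": [-1,-1,-1,-1,-1,-1]
}}

```text
clock: 64.4
tool_pos: [0.5404, -0.1476, 0.3137]
eef_rot: [0.584, 0.812, -0.001, -0.001]
contact_force: [-0.2, -0.1, -0.7]
opening: 0.551
finger_force: 25.0
```

```bash
python3 - <<'E'
from sil import *
s=r.get_state();print(s["opening"]*88,s["finger_force"],s["contact_force"])
im,k=shot("w22");p=s["tool_pos"]
for q in r.silhouettes("wrist","pump")[:2]:
    ys,xs=np.nonzero(q["pixels"]);print(round(q["confidence"],2),xs.min(),xs.max(),ys.min(),ys.max())
m=mask(k,"pump",p[0],p[1],p[2]-.154);ys,xs=np.nonzero(m>.5);print("expect",xs.min(),xs.max(),ys.min(),ys.max())
move([*NB.w(-.040),.30],18.55)
E
```

```text
48.518081928530954 24.97928257678268 [-0.18561483 -0.07619369 -0.69189693]
0.68 256 339 0 39
0.62 251 394 211 406
expect 243 400 217 441
pos [ 0.5403 -0.1475  0.313 ] tooly ang 18.55 shift [ 0.4709 -0.0033  0.014 ] tilt [-3.9e-03  9.0e-04 -1.0e+00]
rz -0.0031936268279366686
```

Call:
{"api": "play_rows", "payload": {
  "translation": [
    [0.039,-0.0003,0],
    [0.0394,-0.0003,0],
    [0.0394,-0.0003,0],
    [0.0394,-0.0003,0],
    [0.0394,-0.0003,0],
    [0.0394,-0.0003,0],
    [0.0394,-0.0003,0],
    [0.0394,-0.0003,0],
    [0.0394,-0.0003,0],
    [0.0394,-0.0003,0],
    [0.0394,-0.0003,0],
    [0.0394,-0.0003,0],
    [0,0,0],
    [0,0,0]
  ],
  "delta_rot": [
    [0,0,0],
    [0,0,0],
    [0,0,0],
    [0,0,0],
    [0,0,0],
    [0,0,0],
    [0,0,0],
    [0,0,0],
    [0,0,0],
    [0,0,0],
    [0,0,0],
    [0,0,0],
    [0,0,0],
    [0,0,0]
  ],
  "grip": [-1,-1,-1,-1,-1,-1,-1,-1,-1,-1,-1,-1,-1,-1]
}}

```text
clock: 66.25
tool_pos: [0.3874, 0.2982, 0.3139]
eef_rot: [0.584, 0.812, -0.001, -0.0]
contact_force: [0.3, -0.1, -0.9]
opening: 0.551
finger_force: 25.0
```

```bash
python3 - <<'E'
from sil import *
s=r.get_state();print(s["opening"]*88,NB.loc(s["tool_pos"]))
move([*NB.w(-.040,.001),.165],18.55)
E
```

```text
48.48368386102782 [-40.2   0.2]
pos [0.3874 0.2982 0.3139] tooly ang 18.53 shift [0.     0.0012 0.1489] tilt [-0.002  -0.0021 -1.    ]
rz -0.01884409369509399
```

Call:
{"api": "play_rows", "payload": {
  "translation": [
    [0,0.001,0.045],
    [0,0,0.045],
    [0,0,0.04],
    [0,0,0.015],
    [0,0,0.003],
    [0,0,0],
    [0,0,0]
  ],
  "delta_rot": [
    [0,0,0],
    [0,0,0],
    [0,0,0],
    [0,0,0],
    [0,0,0],
    [0,0,0],
    [0,0,0]
  ],
  "grip": [-1,-1,-1,-1,-1,-1,-1]
}}

```text
clock: 67.12
tool_pos: [0.389, 0.2995, 0.1677]
eef_rot: [0.584, 0.812, 0.001, -0.0]
contact_force: [0.1, -0.0, -1.2]
opening: 0.548
finger_force: 25.0
```

Call:
{"api": "play_rows", "payload": {
  "translation": [
    [-0.003,0,0.0015],
    [-0.002,0,0],
    [0,0,0]
  ],
  "delta_rot": [
    [0,0,0],
    [0,0,0],
    [0,0,0]
  ],
  "grip": [-1,-1,-1]
}}

```text
clock: 67.5
tool_pos: [0.3902, 0.2945, 0.1655]
eef_rot: [0.584, 0.812, 0.0, -0.0]
contact_force: [-0.1, 0.0, -0.8]
opening: 0.553
finger_force: 25.0
```

Call:
{"api": "play_rows", "payload": {
  "translation": [
    [-0.0015,0,0],
    [0,0,0]
  ],
  "delta_rot": [
    [0,0,0],
    [0,0,0]
  ],
  "grip": [-1,-1]
}}

```text
clock: 67.75
tool_pos: [0.3905, 0.2933, 0.1654]
eef_rot: [0.584, 0.812, -0.0, -0.0]
contact_force: [-0.3, -0.5, -1.9]
opening: 0.552
finger_force: 25.0
```

Call:
{"api": "play_rows", "payload": {
  "translation": [
    [-0.0015,0,0],
    [0,0,0]
  ],
  "delta_rot": [
    [0,0,0],
    [0,0,0]
  ],
  "grip": [-1,-1]
}}

```text
clock: 68.0
tool_pos: [0.391, 0.2918, 0.1653]
eef_rot: [0.584, 0.812, -0.0, -0.0]
contact_force: [-0.1, 0.6, -1.0]
opening: 0.551
finger_force: 25.0
```

Call:
{"api": "play_rows", "payload": {
  "translation": [
    [-0.0015,0,0.0013],
    [0,0,0]
  ],
  "delta_rot": [
    [0,0,0],
    [0,0,0]
  ],
  "grip": [-1,-1]
}}

```text
clock: 68.25
tool_pos: [0.3915, 0.2903, 0.1639]
eef_rot: [0.584, 0.812, -0.0, -0.0]
contact_force: [0.0, 0.7, -0.7]
opening: 0.552
finger_force: 25.0
```

Call:
{"api": "play_rows", "payload": {
  "translation": [
    [-0.0015,0,0],
    [0,0,0]
  ],
  "delta_rot": [
    [0,0,0],
    [0,0,0]
  ],
  "grip": [-1,-1]
}}

```text
clock: 68.5
tool_pos: [0.392, 0.2889, 0.164]
eef_rot: [0.584, 0.812, -0.0, -0.0]
contact_force: [-0.6, 0.7, -0.9]
opening: 0.551
finger_force: 25.0
```

Call:
{"api": "play_rows", "payload": {
  "translation": [
    [-0.0015,0,0],
    [0,0,0]
  ],
  "delta_rot": [
    [0,0,0],
    [0,0,0]
  ],
  "grip": [-1,-1]
}}

```text
clock: 68.75
tool_pos: [0.3925, 0.2875, 0.1641]
eef_rot: [0.584, 0.812, -0.0, -0.0]
contact_force: [-0.3, -0.6, -1.5]
opening: 0.551
finger_force: 25.0
```

```bash
python3 - <<'E'
from sil import *
s=r.get_state();print(s["contact_force"],s["moment"],NB.loc(s["tool_pos"]),s["tool_pos"][2])
E
```

```text
[-0.25613027 -0.55226862 -1.51734187] [0.0135142  0.02299797 0.02719616] [-28.4   1.6] 0.16407243087487802
```

Call:
{"api": "play_rows", "payload": {
  "translation": [
    [-0.0012,0,0],
    [0,0,0]
  ],
  "delta_rot": [
    [0,0,0],
    [0,0,0]
  ],
  "grip": [-1,-1]
}}

```text
clock: 69.0
tool_pos: [0.3928, 0.2864, 0.164]
eef_rot: [0.584, 0.812, -0.0, -0.0]
contact_force: [-0.5, -0.6, -1.3]
opening: 0.551
finger_force: 25.0
```

Call:
{"api": "play_rows", "payload": {
  "translation": [
    [-0.0012,0,0],
    [0,0,0]
  ],
  "delta_rot": [
    [0,0,0],
    [0,0,0]
  ],
  "grip": [-1,-1]
}}

```text
clock: 69.25
tool_pos: [0.3932, 0.2852, 0.164]
eef_rot: [0.584, 0.812, -0.0, -0.0]
contact_force: [0.4, -0.4, -1.6]
opening: 0.55
finger_force: 25.0
```

Call:
{"api": "play_rows", "payload": {
  "translation": [
    [-0.0012,0,0],
    [0,0,0]
  ],
  "delta_rot": [
    [0,0,0],
    [0,0,0]
  ],
  "grip": [-1,-1]
}}

```text
clock: 69.5
tool_pos: [0.3936, 0.2841, 0.164]
eef_rot: [0.584, 0.812, -0.0, -0.0]
contact_force: [-0.3, -0.3, -1.1]
opening: 0.548
finger_force: 25.0
```

Call:
{"api": "play_rows", "payload": {
  "translation": [
    [-0.0012,0,0],
    [0,0,0]
  ],
  "delta_rot": [
    [0,0,0],
    [0,0,0]
  ],
  "grip": [-1,-1]
}}

```text
clock: 69.75
tool_pos: [0.394, 0.283, 0.164]
eef_rot: [0.584, 0.812, -0.0, -0.0]
contact_force: [0.3, -0.3, -0.6]
opening: 0.552
finger_force: 25.0
```

```bash
python3 - <<'E'
from sil import *
s=r.get_state();print(s["contact_force"],NB.loc(s["tool_pos"]))
im,k=shot("w23")
for n in("stopper","pump","drip_ring"):
  for q in r.silhouettes("wrist",n)[:2]:
    M=q["pixels"];ys,xs=np.nonzero(M);print(n,round(q["confidence"],2),xs.min(),xs.max(),ys.min(),ys.max())
PARTS["stopper"]=[[(.008,.0145),(.015,.0175),(.022,.0145)],[(0,.011),(.03,.011)],[(.03,.01),(.058,.01)]]
for x in(-.032,-.028,-.024):
    m=mask(k,"pump",*NB.w(x,.001),.0085)>.5;ys,xs=np.nonzero(m);print("pump at",x,xs.min(),xs.max(),ys.min(),ys.max())
for x in(.011,.0135,.016):
    m=mask(k,"stopper",*NB.w(x,.001),.008)>.5;ys,xs=np.nonzero(m);print("st at",x,xs.min(),xs.max(),ys.min(),ys.max())
E
```

```text
[ 0.26136146 -0.3410425  -0.63885755] [-23.7   1.6]
pump 0.7 251 393 212 406
pump at -0.032 240 399 202 419
pump at -0.028 241 398 209 428
pump at -0.024 242 397 215 437
st at 0.011 292 350 290 374
st at 0.0135 292 350 293 379
st at 0.016 292 350 297 383
```

Call:
{"api": "play_rows", "payload": {
  "translation": [
    [-0.0012,0,0],
    [0,0,0]
  ],
  "delta_rot": [
    [0,0,0],
    [0,0,0]
  ],
  "grip": [-1,-1]
}}

```text
clock: 70.2
tool_pos: [0.3944, 0.2818, 0.164]
eef_rot: [0.584, 0.812, -0.0, -0.0]
contact_force: [-0.1, -0.4, -1.4]
opening: 0.553
finger_force: 25.0
```

Call:
{"api": "play_rows", "payload": {
  "translation": [
    [-0.0012,0,0],
    [0,0,0]
  ],
  "delta_rot": [
    [0,0,0],
    [0,0,0]
  ],
  "grip": [-1,-1]
}}

```text
clock: 70.45
tool_pos: [0.3948, 0.2809, 0.1641]
eef_rot: [0.584, 0.812, 0.0, -0.0]
contact_force: [-0.3, -0.1, -0.8]
opening: 0.552
finger_force: 25.0
```

Call:
{"api": "play_rows", "payload": {
  "translation": [
    [-0.0012,0,0],
    [0,0,0]
  ],
  "delta_rot": [
    [0,0,0],
    [0,0,0]
  ],
  "grip": [-1,-1]
}}

```text
clock: 70.7
tool_pos: [0.3951, 0.2798, 0.1641]
eef_rot: [0.584, 0.812, 0.0, -0.0]
contact_force: [0.6, 0.8, -0.8]
opening: 0.556
finger_force: 25.0
```

```bash
python3 - <<'E'
from sil import *
s=r.get_state();print(s["contact_force"],s["moment"],NB.loc(s["tool_pos"]))
E
```

```text
[ 0.63166312  0.82474401 -0.77267984] [-0.01202008  0.06807872 -0.02172955] [-20.3   1.7]
```

Setting the pump down, releasing, and viewing the row from above the stopper.

Call:
{"api": "play_rows", "payload": {
  "translation": [
    [0.0005,0,0.0008],
    [0,0,0],
    [0,0,0],
    [0,0,0],
    [0,0,0],
    [0,0,-0.04],
    [0,0,-0.045],
    [0,0,-0.02],
    [-0.03,0,0],
    [-0.04,0,0],
    [-0.04,0,0],
    [0,0,0],
    [0,0,0]
  ],
  "delta_rot": [
    [0,0,0],
    [0,0,0],
    [0,0,0],
    [0,0,0],
    [0,0,0],
    [0,0,0],
    [0,0,0],
    [0,0,0],
    [0,0,0],
    [0,0,0],
    [0,0,0],
    [0,0,0],
    [0,0,0]
  ],
  "grip": [-1,-1,0.5,0.5,0.5,0.5,0.5,0.5,0.5,0.5,0.5,0.5,0.5]
}}

```text
clock: 72.32
tool_pos: [0.4298, 0.1765, 0.2682]
eef_rot: [0.584, 0.812, 0.0, -0.001]
contact_force: [-0.4, -0.3, 0.1]
opening: 0.749
finger_force: 0.0
```

```bash
python3 nb.py w24 p; python3 - <<'E'
from sil import *
im=cv2.imread("pics/w24.png")
for n in("stopper","pump","drip_ring"):
  for q in r.silhouettes("wrist",n)[:2]:
    M=q["pixels"];ys,xs=np.nonzero(M);print(n,round(q["confidence"],2),xs.min(),xs.max(),ys.min(),ys.max())
E
```

```text
tcp [88.1  1.7] 0.26823728377365974
stopper [16.8  1.4] 0.073 5.239693124458692
ring 0.008 [54.4  3. ] 0.042 4.178115838549876
ring 0.012 [53.5  2.8] 0.062 4.178115838549876
pump [-24.1   1.9] 0.066 4.374423380058325
stopper 0.8 299 344 102 149
pump 0.56 271 372 0 103
drip_ring 0.71 296 351 146 200
```

```bash
python3 - <<'E'
from sil import *
k=load("w24")
PARTS["stopper"]=[[(.008,.0145),(.015,.0175),(.022,.0145)],[(0,.011),(.03,.011)],[(.03,.01),(.058,.01)]]
ax=np.array([*(NB.w(1)-NB.w(0)),0]);ay=np.array([*(NB.w(0,1)-NB.w(0)),0]);az=np.array([0,0,1.])
def tm(n,p,S=4):
    x,y,z,t=p;X=np.cos(t)*ax-np.sin(t)*az;Z=np.sin(t)*ax+np.cos(t)*az;o=np.array([*NB.w(x,y),z])
    m=np.zeros((480*S,640*S),np.uint8);a=np.linspace(0,2*np.pi,40)[:,None];K,e,R=k
    for part in PARTS[n]:
        P=np.vstack([o+zz*Z+q*(np.cos(a)*X+np.sin(a)*ay) for zz,q in part]);u=(((P-e)@R)*[1,-1,-1])@K.T;u=u[:,:2]/u[:,2:]
        cv2.fillConvexPoly(m,cv2.convexHull((u*S+S/2).round().astype(np.int32)),1)
    return cv2.resize(m*255,(640,480),interpolation=cv2.INTER_AREA)/255.
for n,x0 in(("stopper",.016),("pump",-.024)):
    M=best("wrist",n,[*NB.w(x0),.03 if n=="stopper" else .07])[0].astype(float)
    for t in(-.12,-.08,-.04,0,.04,.08):
        f=lambda p:np.abs(tm(n,[p[0],p[1],.008,t])-M).sum()/M.sum()
        o=minimize(f,[x0,.001],method="Nelder-Mead",options=dict(initial_simplex=[[x0,.001],[x0+.004,.001],[x0,.003]],xatol=2e-4,maxiter=50));print(n,t,(o.x*1e3).round(1),round(o.fun,4))
# shank tip: bright/cork end face centre by colour
im=cv2.imread("pics/w24.png");M=best("wrist","stopper",[*NB.w(.016),.03])[0];ys,xs=np.nonzero(M)
a=cv2.resize(im[95:155,290:355],None,fx=1,fy=1)
for y in range(100,152,3):print(y,[tuple(int(v) for v in im[y,x]) for x in(305,312,321,330,338)])
for z,rad in((.066,.01),(.023,.0175)):print("upright expect at x=.0135,.0168: ",z,[[proj(k,[*NB.w(x+d,.0014),z]).round(1).tolist() for d in(-rad,rad)] for x in(.0135,.0168)])
E
```

```text
stopper -0.12 [18.2  1.4] 0.072
stopper -0.08 [17.8  1.2] 0.0732
stopper -0.04 [17.4  1.4] 0.0734
stopper 0 [16.7  1.4] 0.0721
stopper 0.04 [16.1  1.4] 0.0724
stopper 0.08 [15.4  1.4] 0.0713
pump -0.12 [-11.7   1.4] 0.1482
pump -0.08 [-15.5   1.7] 0.1098
pump -0.04 [-19.8   1.7] 0.0775
pump 0 [-24.1   1.7] 0.065
pump 0.04 [-28.8   1.8] 0.0653
pump 0.08 [-33.6   1.8] 0.0652
100 [(47, 58, 70), (47, 62, 78), (49, 61, 80), (48, 65, 82), (76, 127, 156)]
103 [(93, 149, 188), (81, 136, 171), (72, 104, 133), (113, 201, 246), (97, 159, 199)]
106 [(73, 127, 158), (100, 169, 215), (140, 236, 248), (124, 219, 244), (98, 163, 204)]
109 [(77, 136, 171), (137, 237, 249), (142, 238, 248), (140, 235, 247), (74, 121, 156)]
112 [(87, 136, 178), (145, 240, 249), (86, 129, 169), (142, 236, 247), (133, 229, 252)]
115 [(110, 191, 232), (67, 99, 127), (135, 206, 243), (100, 166, 215), (132, 232, 248)]
118 [(100, 168, 211), (117, 183, 232), (131, 204, 240), (115, 177, 224), (143, 234, 247)]
121 [(95, 170, 211), (136, 210, 243), (131, 206, 240), (134, 210, 243), (142, 236, 247)]
124 [(93, 164, 209), (129, 205
[... 371 characters left out ...]
, 211, 242), (108, 180, 224), (105, 177, 225)]
139 [(76, 118, 144), (95, 168, 211), (129, 199, 240), (141, 239, 247), (75, 119, 149)]
142 [(95, 152, 192), (115, 207, 245), (150, 241, 249), (118, 209, 242), (101, 158, 201)]
145 [(99, 155, 192), (65, 107, 132), (97, 163, 208), (82, 143, 184), (99, 157, 199)]
148 [(93, 150, 189), (174, 188, 199), (231, 240, 246), (238, 244, 247), (93, 156, 199)]
151 [(93, 142, 180), (245, 249, 250), (246, 247, 247), (246, 247, 247), (170, 183, 195)]
upright expect at x=.0135,.0168:  0.066 [[[321.4, 105.9], [321.4, 137.8]], [[321.4, 111.2], [321.4, 142.9]]]
upright expect at x=.0135,.0168:  0.023 [[[321.5, 95.1], [321.6, 143.8]], [[321.6, 99.9], [321.6, 148.2]]]
```

All five things stand upright in their rows (ring 54, stopper 17 and pump −24 mm along the narrow box, each touching the next), and the arm is clear. Handing in.

```bash
python3 -c "
from plant import r
print(r.finish_job())"
```

```text
the job is handed in; nothing more can be done
None
```

Both gift boxes are packed as asked and handed in at about 72 s: by camera fits and felt contact each piece stands close against the next from the rope end, with the free space at the low end and the tasting glass never touched; no verdict came back.

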